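# Lock the lens retaining ring with a two-pin spanner

## Task

The bayonet retaining ring in the lens mount on the cutting mat is still loose. Take the two-pin T-spanner from its wooden rest, stand it upright with both pins in the ring's two holes and let go of it while the ring is still loose; then take it again by the T-bar, turn the ring clockwise (seen from above) all the way to its stop, and leave the spanner standing upright in the holes. Do not shift the black card model or knock it over.

Things in the scene. Friction and masses are not known exactly. Their poses are not given: they have to be found in the camera images.
- spanner_mid (a point): Grip point of the loose steel two-pin T-spanner (0.2-0.4 kg), on its shaft axis. x runs along the shaft from pins to T-bar, y along the T-bar and through both pins. In x from here, mm: foot -58 to -44 (80 in y, 36 in z), square 14 mm shaft -44 to +40, black T-bar +40 to +58 (90 in y, 16 in z). Starts lying level, z up, T-bar roughly towards the robot.
- spanner_pins (a point): Midway between the tips of the spanner's two pins, 67 mm from spanner_mid along -x; same axes. The pins are 8 mm thick, stick 9 mm out of the foot's flat underside, at y = -32 and +32 mm; either pin fits either hole. Stood in the ring, x points up, the underside rests on the ring's face and the spanner stays standing when let go.
- rest_mid (a point): Plywood spanner rest fixed to the table, 150 x 80 mm: a base board 8 mm thick with one block under the spanner's foot and one under its T-bar. This point is at table height under the grip point. The lying shaft's axis is 42 mm above the table; under it the rest is open, down to the board, from 42 mm on the foot side to 39 mm on the T-bar side.
- ring_face (a point): Centre of the upper face of the steel retaining ring (99 mm across, 28 mm lens opening in its middle), 37.5 mm above the table. z points up; y passes through its two round pin holes, 15 mm wide and 12 mm deep, at y = -32 and +32 mm. These axes turn with the ring; at the start y is within about 0.6 rad of the table's left-right line.
- barrel_rim (a point): Centre of the mouth of the round aluminium lens barrel (120 mm outside, 102 mm inside) in which the ring lies recessed; the rim is 50 mm above the table and 12.5 mm above the ring's face. The barrel stands on a grey 132 mm round flange fixed to the table.
- retainer (a joint): Angle of the retaining ring (rad), growing clockwise seen from above: 0 quite loose, 1.4 locked at its stop. Starts between 0.1 and 0.5. Stiff to turn (about 0.25 N m); stays where it is left. The pins have about 0.11 rad of play in the holes either way before the ring follows.
- model_mid (a point): Black card building model, a loose open box 110 x 150 mm, 104 mm high at its back wall, standing beyond the lens mount and the spanner rest. This point is on its vertical centre line, 50 mm above the table. Not to be disturbed.
Mind the look-alikes: they are no part of the job. Leave any green or purple look-alike of the part that bears spanner_mid alone.

How it is judged:
On the way:
1. the spanner stands upright with both pins in the ring's holes, let go, while the ring is still loose (not turned past 0.8 rad) (z of spanner_pins in the frame of ring_face below -0.005 m and horizontal distance between spanner_pins and ring_face below 0.008 m and angle between the y axis of spanner_mid and the y axis of ring_face, either way round below 0.25 rad and angle between spanner_mid's own x axis and vertical below 0.12 rad and value of joint retainer below 0.8 rad and contact force between the fingers and spanner below 0.1 N), for 0.2 s.
At the end, for the whole second after the job is handed in: The retaining ring is turned to its stop (joint above 1.32 of 1.4 rad) and the spanner stands still and upright (within 0.12 rad) in it: pin tips at least 5 mm below the ring's face, spanner axis within 8 mm of the ring's, T-bar within 0.25 rad of the hole line (value of joint retainer above 1.32 rad and z of spanner_pins in the frame of ring_face below -0.005 m and horizontal distance between spanner_pins and ring_face below 0.008 m and angle between the y axis of spanner_mid and the y axis of ring_face, either way round below 0.25 rad and angle between spanner_mid's own x axis and vertical below 0.12 rad and linear speed of spanner below 0.02 m/s); the robot touches nothing.
It fails at once if the black card model is shifted by more than 25 mm or tipped (distance of model_mid from where it was at the start of the episode above 0.025 m or angle between model_mid's own z axis and vertical above 0.2 rad).
It also fails if it takes over 58 s, if anything falls off the work surface, if the arm or the gripper's body presses on something with over 40 N, if the wrist force passes 120 N, or if a joint passes its speed limit or range.

## Robot

A 7-joint arm with a two-finger parallel gripper is mounted at the origin on the work surface. World frame = base frame: x ahead of the robot, y to its left, z up, the work surface at z = 0. Lengths are in m, angles in rad, forces in N, time in s.
With the tool pointing down it reaches from about 0.4 to 0.85 m from the base axis. Payload 6.9 kg.
Tool frame: the origin (TCP) lies on the centre line of the jaws, within the pads' length; the fingertips stand 25 mm ahead of it and the grasp point (between the pads) lies 6 mm ahead of it (bot.tips_ahead is the distance from the TCP to the fingertips, in m); z points along the fingers, y is the line along which they close (so a half turn about z gives the same grasp; the last joint's range is limited). The gripper opens to 85 mm and grips with 20 to 120 N. Pads are 22 mm wide; open, the fingers measure 114 mm over their backs; the gripper's body (76 mm by 85 mm) begins 54 mm behind the grasp point. The pads swing forward as they close: fully open they stand 13 mm farther back than shut.
Start: joints at [1.238, 0.507, -0.238, 1.5, 0.126, 1.149, -0.155], TCP at [0.266, -0.566, 0.256] pointing down, gripper open.
Joint ranges: [-3.08, 3.08], [-0.24, 2.05], [-1.43, 1.35], [0, 2.5], [-1.52, 4.66], [0.17, 1.96], [-2.89, 2.89]. Speed limits (rad/s): [2.39, 2.39, 3.14, 3.14, 3.14, 3.14, 3.14].

## Interface

Orientations are given as a unit quaternion [x, y, z, w].
In Python, from cell import bot gives the robot as it stands.
- The arm moves only by the tool send_rows, never from a script. Its argument "rows" is a list that holds one entry, the list of rows, each a list of 6 numbers: the shift along the tool's x, y, z as a fraction of full scale, then the turn, a rotation vector about the tool's x, y, z as a fraction of full scale. In form: [[[dx, dy, dz, rx, ry, rz], ...]]. A call has 1 to 5 rows; each row is the pose to reach, as a shift and turn from the pose commanded when the call began, along the tool's axes at that moment; what a row does not reach only later rows make up. Full scale, the value 1, is 15 cm for a shift and pi/2 rad for a turn. A row lasts 1/10 s, in which the tool goes at most 50 mm and 8.59 degrees, less where a joint would pass 70% of its speed; a pose out of reach is approached as far as the arm can. A call with a number of a shift or a turn outside -1 to 1 is refused whole. A call with a gripper value outside its range is refused whole. "jaw" is the opening, from 0 (shut) to 1 (fully open), set as the call begins (left out, the last holds). The fingers move at their own pace and stop on an object; "newtons" is the grip in N (left out, the last holds). Time passes only in rows, so rows that repeat a pose let the fingers close. It gives the time, the measured TCP pose, the force, the opening and the grip force at its end, in the units of the state.
- bot.state(): the state, without advancing time (a new reading comes with each control period).
- bot.snapshot(name): name is "side" or "top"; returns the picture (420x560x3 uint8, red, green, blue); there is no depth.
- bot.get_calibration(name): a dict with "mtx" (3x3 intrinsics, pixels), "world_from_camera" (4x4, takes a point from camera to world coordinates). Camera axes: x right, y down, z forward; pixel columns grow to the right and rows downward; lengths in m; the calibration is good to about 2 mm. A picture is of the moment at which its call begins. get_calibration takes no time and is no camera call.
- bot.finish_job(): hands the job in; it is judged then, once.
The state is a dict: "time_s": time; "joint_positions": joint angles; "joint_velocities": joint speeds; "joint_torque": joint torques, N m; "ee_pos": TCP position; "orientation": TCP orientation; "contact_force": force on the tool from outside, world axes, zero at the start; "ft_torque": the same for the moment, N m; "opening": finger opening in m; "grasp_force": force on a finger pad.
Only numpy, scipy, OpenCV 4.12 (cv2) and the standard library are available. Lean on these libraries where they do the work, as an engineer would, in place of code of your own. Each camera call takes 0.05 s, during which the arm holds its last target. There are 200 camera calls.

## Working session

There is one attempt and no reset: what is moved stays moved. The work goes in short steps, Python scripts to look and compute and a tool call to move; the robot and the scene stay as the last step left them, time stands still between calls to the robot, and variables do not carry over. Pictures are saved under pics/ and viewed, at most 11 in all, crops included, and the job is handed in when it is done.

Besides the shell and the picture viewer there is one more tool, called as name(argument=value, ...) on one line, values as JSON. send_rows: Moves the arm, as the interface text tells. Its arguments: {"type":"object","properties":{"rows":{"type":"array"},"jaw":{"type":"number"},"newtons":{"type":"number"}},"required":["rows"]}

```bash
mkdir -p pics; ls; python3 - <<'E'
from cell import bot
import cv2
for n in("side","top"):
    cv2.imwrite(f"pics/{n}0.png",bot.snapshot(n)[:,:,::-1])
    c=bot.get_calibration(n);print(c["mtx"],c["world_from_camera"])
s=bot.state();print(s)
E
```

```text
pics
[[387.26321371   0.         278.89048663]
 [  0.         387.26321371 210.92960375]
 [  0.           0.           1.        ]] [[-0.77181972 -0.3488174   0.53162086  0.07392231]
 [-0.63582926  0.42857777 -0.64190518  0.466524  ]
 [-0.00393319 -0.83345517 -0.55257308  0.52983281]
 [ 0.          0.          0.          1.        ]]
[[514.7349283    0.         280.8925738 ]
 [  0.         514.7349283  208.94975726]
 [  0.           0.           1.        ]] [[ 4.00109125e-04 -9.91989259e-01  1.26321616e-01  3.68376036e-01]
 [-9.99956582e-01  7.79158426e-04  9.28588933e-03 -1.13190166e-01]
 [-9.30992703e-03 -1.26319846e-01 -9.91945876e-01  1.38110227e+00]
 [ 0.00000000e+00  0.00000000e+00  0.00000000e+00  1.00000000e+00]]
{'time_s': 0.1, 'joint_positions': array([ 1.23751032,  0.50829437, -0.23752058,  1.50102913,  0.12568997,
        1.14888069, -0.154806  ]), 'joint_velocities': array([-0.00184105, -0.00113784, -0.00052724, -0.00214445,  0.00152945,
       -0.00125139, -0.00018952]), 'joint_torque': array([-4.29733103e-03, -6.21826816e+01, -2.19467372e+00, -2.50202000e+01,
        1.24177232e-02,  7.77615700e-03,  4.68390442e-05]), 'ee_pos': array([ 0.26528729, -0.56546014,  0.25549225]), 'orientation': array([ 9.76030321e-01,  2.17633067e-01, -1.85488448e-04, -7.91119992e-04]), 'contact_force': array([ 0.15999902, -0.29490432,  0.8688185 ]), 'ft_torque': array([ 0.04060212,  0.0254466 , -0.00347564]), 'grasp_force': 0.0, 'opening': 0.08557629230730596}
```

View pics/top0.png

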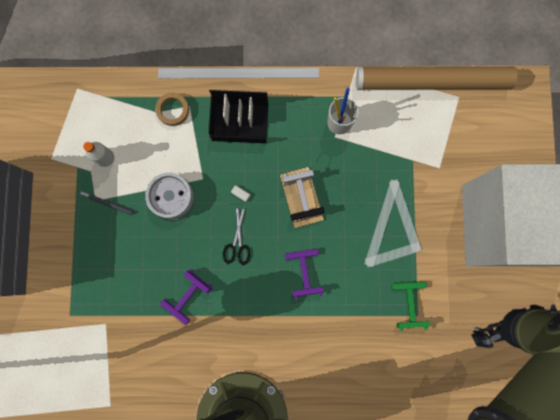

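View pics/side0.png

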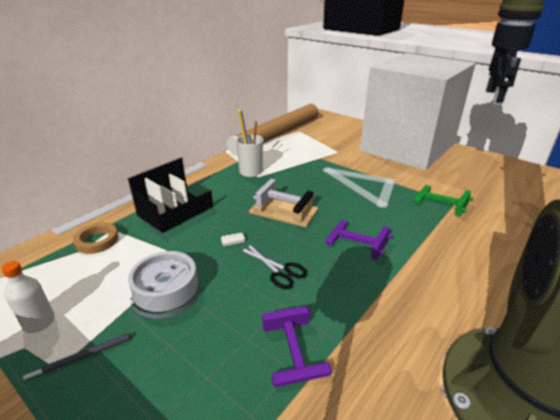

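The top view shows the spanner in its rest near (302,195), with its foot at (297,176) and its T-bar at (306,214). The barrel is at (170,196), the card model at (239,117), and the purple and green look-alikes lie closer to the robot. I'll zoom in next.

```bash
python3 - <<'E'
import cv2,numpy as np
t=cv2.imread("pics/top0.png")
a=cv2.resize(t[165:225,140:200],(400,400),interpolation=cv2.INTER_CUBIC)
b=cv2.resize(t[165:230,270:335],(400,400),interpolation=cv2.INTER_CUBIC)
cv2.imwrite("pics/crop.png",np.hstack([a,b]))
E
```

```text
(no output)
```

View pics/crop.png

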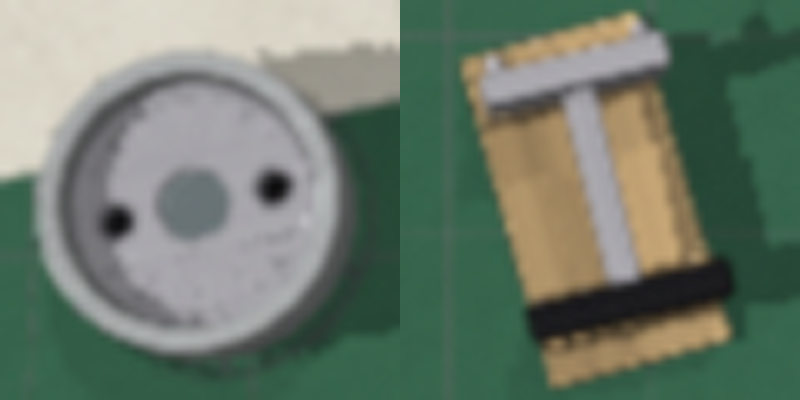

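```bash
cat > h.py <<'E'
import numpy as np, cv2
from cell import bot
from scipy.spatial.transform import Rotation as Ro
def cast(cam,uv,z):
    c=bot.get_calibration(cam);T=c["world_from_camera"]
    d=T[:3,:3]@np.linalg.solve(c["mtx"],[uv[0],uv[1],1]);o=T[:3,3]
    return o+d*(z-o[2])/d[2]
def proj(cam,p):
    c=bot.get_calibration(cam);T=c["world_from_camera"]
    q=c["mtx"]@(T[:3,:3].T@(np.asarray(p)-T[:3,3]));return q[:2]/q[2]
def go(p,R):
    """full-scale shift+turn from here to TCP pose p,R"""
    s=bot.state();R0=Ro.from_quat(s["orientation"])
    d=R0.inv().apply(np.asarray(p)-s["ee_pos"])/.15
    w=(R0.inv()*R).as_rotvec()
    print("t %.2f"%s["time_s"],"pos",s["ee_pos"].round(4),"q",s["joint_positions"].round(2),"F",s["contact_force"].round(1),"open %.4f grip %.0f"%(s["opening"],s["grasp_force"]))
    print("shift",d.round(3),"turn",(w/(np.pi/2)).round(3),"deg %.1f"%np.degrees(np.linalg.norm(w)))
def frame(x,z):
    x=np.array(x,float);z=np.array(z,float);z/=np.linalg.norm(z);x-=x@z*z;x/=np.linalg.norm(x)
    return Ro.from_matrix(np.c_[x,np.cross(z,x),z])
E
python3 - <<'E'
from h import *
t=cv2.imread("pics/top0.png");g=cv2.cvtColor(t,cv2.COLOR_BGR2GRAY).astype(float)
def dark(u,v,r=4):
    w=g[v-r:v+r+1,u-r:u+r+1];k=np.clip(110-w,0,None);yy,xx=np.mgrid[v-r:v+r+1,u-r:u+r+1]
    return (k*xx).sum()/k.sum(),(k*yy).sum()/k.sum()
h=[dark(157,198),dark(180,193)];H=[cast("top",a,.0375) for a in h]
print(h,H);m=(H[0]+H[1])/2;d=H[1]-H[0];print("ring",m,np.linalg.norm(d),"yaw",np.degrees(np.arctan2(d[1],d[0])))
# black T-bar, top z=.050
hsv=cv2.cvtColor(t,cv2.COLOR_BGR2HSV)
mk=np.zeros(g.shape,np.uint8);mk[195:230,280:335]=(hsv[195:230,280:335,2]<45)
n,l,s,c=cv2.connectedComponentsWithStats(mk);i=1+s[1:,4].argmax();b=np.argwhere(l==i)[:,::-1].astype(np.float32)
r=cv2.minAreaRect(b);print("Tbar rect",r)
T=cast("top",r[0],.046)
f=cast("top",(299.0,180.),.049);e=cast("top",(305.9,210.),.049)
x=e-f;x/=np.linalg.norm(x);print("T",T,"shaft",f,e,x,"L",np.linalg.norm(e-f),"yaw",np.degrees(np.arctan2(x[1],x[0])))
print("mid from T",T-.049*x,"from ends",f+.044*x,e-.04*x)
E
```

```text
[(np.float64(156.79850746268656), np.float64(197.91542288557213)), (np.float64(180.6824512534819), np.float64(192.66759517177346))] [array([0.56915586, 0.22760265, 0.0375    ]), array([0.58313499, 0.16467018, 0.0375    ])]
ring [0.57614542 0.19613642 0.0375    ] 0.06446635840615124 yaw -77.47627305474138
Tbar rect ((307.1844177246094, 213.7114715576172), (6.058942794799805, 33.48551559448242), 75.46554565429688)
T [ 0.52581294 -0.16933476  0.046     ] shaft [ 0.61464049 -0.14825775  0.049     ] [ 0.53520425 -0.16592042  0.049     ] [-0.97616058 -0.21704959  0.        ] L 0.0813762034755302 yaw -167.464200185628
mid from T [ 0.5736448  -0.15869934  0.046     ] from ends [ 0.57168943 -0.15780793  0.049     ] [ 0.57425067 -0.15723843  0.049     ]
```

```bash
cat >> h.py <<'E'
a=np.radians(-166.5);U=np.array([np.cos(a),np.sin(a),0]);MID=np.array([.5735,-.158,.042])
TZ=-np.array([0,0,np.cos(np.pi/6)])-U*.5; RP=frame(U,TZ)
def pick(back,m=MID): go(m-(.006+back)*TZ,RP)
E
python3 -c "
from h import *
pick(.15)"
```

```text
t 0.10 pos [ 0.2653 -0.5655  0.2555] q [ 1.24  0.51 -0.24  1.5   0.13  1.15 -0.15] F [ 0.2 -0.3  0.9] open 0.0856 grip 0
shift [ 2.505 -1.69   0.525] turn [-0.485 -0.051 -1.811] deg 168.8
```

```bash
sed -i 's/RP=frame(U,TZ)/RP=frame(-U,TZ)/' h.py
python3 -c "
from h import *
pick(.15)"
```

```text
t 0.10 pos [ 0.2653 -0.5655  0.2555] q [ 1.24  0.51 -0.24  1.5   0.13  1.15 -0.15] F [ 0.2 -0.3  0.9] open 0.0856 grip 0
shift [ 2.505 -1.69   0.525] turn [-0.035  0.332  0.126] deg 32.1
```

send_rows(rows=[[[0.5,-1,0,0,0,0],[0.5,-1,0,0,0,0],[0.5,-1,0,0,0,0],[0.5,-1,0,0,0,0]]], jaw=1)

```text
time_s: 0.5
ee_pos: [0.2697, -0.3931, 0.2561]
orientation: [0.976, 0.219, -0.0, -0.001]
contact_force: [-0.8, -0.9, -0.3]
opening: 0.085
grasp_force: 0.0
```

send_rows(rows=[[[1,-0.5,0,0,0,0],[1,-0.5,0,0,0,0],[1,-0.5,0,0,0,0],[1,-0.5,0,0,0,0]]])

```text
time_s: 0.9
ee_pos: [0.3763, -0.262, 0.2565]
orientation: [0.975, 0.221, 0.001, -0.001]
contact_force: [0.6, -1.1, 0.0]
opening: 0.0855
grasp_force: 0.0
```

```bash
python3 -c "
from h import *
pick(.15)"
```

```text
t 0.90 pos [ 0.3763 -0.262   0.2565] q [ 0.84  0.26 -0.36  1.91  0.11  0.99 -0.7 ] F [ 0.6 -1.1  0. ] open 0.0855 grip 0
shift [ 0.975 -0.168  0.531] turn [-0.035  0.331  0.13 ] deg 32.2
```

send_rows(rows=[[[0.97,-0.17,0.53,-0.035,0.33,0.13],[0.97,-0.17,0.53,-0.035,0.33,0.13],[0.97,-0.17,0.53,-0.035,0.33,0.13],[0.97,-0.17,0.53,-0.035,0.33,0.13],[0.97,-0.17,0.53,-0.035,0.33,0.13]]])

```text
time_s: 1.4
ee_pos: [0.4912, -0.1787, 0.1738]
orientation: [0.961, 0.11, 0.253, -0.034]
contact_force: [-0.2, -0.3, -0.2]
opening: 0.0856
grasp_force: 0.0
```

```bash
python3 -c "
from h import *
pick(.08)
for n in('top','side'): cv2.imwrite('pics/%s1.png'%n,bot.snapshot(n)[:,:,::-1])
i=cv2.imread('pics/side1.png');cv2.imwrite('pics/s1c.png',cv2.resize(i[120:280,200:400],(800,600)))
print(proj('side',MID),proj('side',MID+.045*U))"
```

```text
t 1.40 pos [ 0.4912 -0.1787  0.1738] q [ 1.02  0.4  -0.68  2.23 -0.39  0.19 -0.54] F [-0.2 -0.3 -0.2] open 0.0856 grip 0
shift [ 0.054 -0.004  0.47 ] turn [-0.003  0.005 -0.005] deg 0.7
[284.44496588 196.31190335] [301.5813685  200.58134307]
```

View pics/s1c.png

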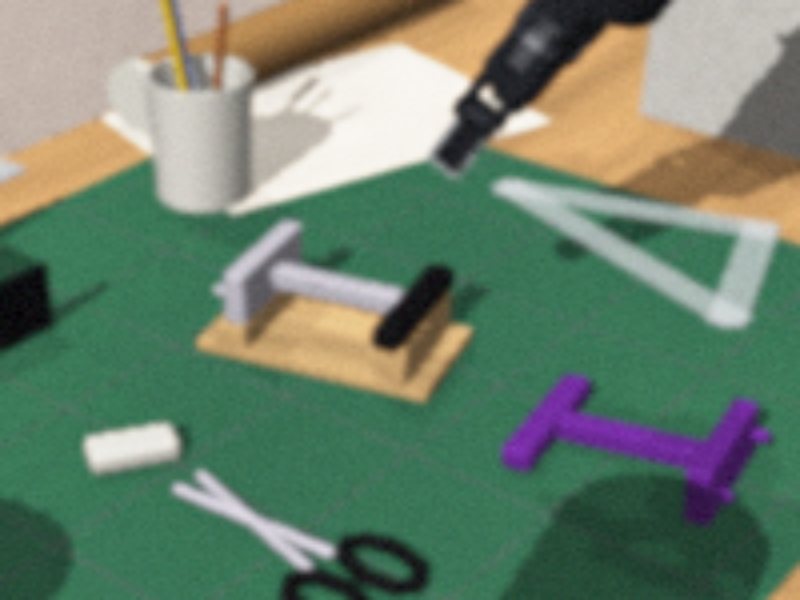

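The crop puts the shaft centre at about (340,287), which matches the predicted (338,286). Joint 6 is close to its lower limit, though. Before choosing a tilt I'll fit a simple kinematic model to the logged states.

```bash
cat > kin.py <<'E'
import numpy as np, itertools
from scipy.optimize import least_squares
from scipy.spatial.transform import Rotation as Ro
from cell import bot
s=bot.state()
D=[([1.2375,.5083,-.2375,1.5010,.1257,1.1489,-.1548],[.2653,-.5655,.2555],[.97603,.21763,-.0002,-.0008]),
([.84,.26,-.36,1.91,.11,.99,-.70],[.3763,-.262,.2565],[.975,.221,.001,-.001]),
(s["joint_positions"],s["ee_pos"],s["orientation"])]
def fk(q,sg,p):
    c1,c7,h,L1,L2,L3,a,a2,b=p
    R=Ro.from_euler("z",sg[0]*q[0]+c1);x=np.array([0,0,h])
    R=R*Ro.from_euler("y",q[1])*Ro.from_euler("z",sg[1]*q[2]);x=x+R.apply([a,0,L1])
    R=R*Ro.from_euler("y",q[3])
    R=R*Ro.from_euler("z",sg[2]*q[4]);x=x+R.apply([a2,0,L2])
    R=R*Ro.from_euler("y",q[5]);x=x+R.apply([b,0,0])
    R=R*Ro.from_euler("z",sg[3]*q[6]+c7);return x+R.apply([0,0,L3]),R
def res(p,sg):
    o=[]
    for q,x,r in D:
        X,R=fk(q,sg,p);o+=[*(X-x),*(.3*(R.inv()*Ro.from_quat(r)).as_rotvec())]
    return np.array(o+list(.003*np.array(p[6:]))+[.001*(p[2]-.35),.001*(p[3]-.4),.001*(p[4]-.4)])
if __name__=="__main__":
    out=[]
    for sg in itertools.product([1,-1],repeat=4):
        for c1,c7 in itertools.product([0,1.57,3.14,-1.57],repeat=2):
            f=least_squares(res,[c1,c7,.35,.4,.4,.25,0,0,0],args=(sg,));out.append((f.cost,sg,f.x.round(3)))
    out.sort(key=lambda t:t[0])
    for o in out[:4]:print(o)
E
python3 kin.py
```

```text
(np.float64(2.365198592303247e-05), (-1, -1, -1, -1), array([-3.700e-02,  1.534e+00,  2.190e-01,  5.930e-01,  3.830e-01,
        3.260e-01, -1.000e-03,  0.000e+00,  5.000e-03]))
(np.float64(2.3651985923032544e-05), (-1, -1, -1, -1), array([-3.700e-02,  1.534e+00,  2.190e-01,  5.930e-01,  3.830e-01,
        3.260e-01, -1.000e-03,  0.000e+00,  5.000e-03]))
(np.float64(2.3651985923032845e-05), (-1, -1, -1, -1), array([-3.700e-02,  1.534e+00,  2.190e-01,  5.930e-01,  3.830e-01,
        3.260e-01, -1.000e-03,  0.000e+00,  5.000e-03]))
(np.float64(2.3651985923032852e-05), (-1, -1, -1, -1), array([-3.70e-02, -4.75e+00,  2.19e-01,  5.93e-01,  3.83e-01,  3.26e-01,
       -1.00e-03,  0.00e+00,  5.00e-03]))
```

send_rows(rows=[[[0.78,0,-0.52,0,-0.33,0],[0.78,0,-0.52,0,-0.33,0],[0.78,0,-0.52,0,-0.33,0],[0.78,0,-0.52,0,-0.33,0],[0.78,0,-0.52,0,-0.33,0]]])

```text
time_s: 2.0
ee_pos: [0.5564, -0.1697, 0.3067]
orientation: [0.993, 0.114, 0.015, 0.002]
contact_force: [1.7, 0.7, -0.1]
opening: 0.0853
grasp_force: 0.0
```

```bash
cat > log.py <<'E'
from cell import bot
import json
s=bot.state();f=open("log.json","a")
f.write(json.dumps([list(map(float,s[k])) for k in("joint_positions","ee_pos","orientation")])+"\n")
print(s["time_s"],s["joint_positions"].round(2),s["ee_pos"].round(3))
E
python3 log.py
```

```text
2.0 [ 0.35  0.38 -0.13  1.56  0.05  1.17 -1.14] [ 0.556 -0.17   0.307]
```

send_rows(rows=[[[0.4,-0.5,0.2,0,-0.5,0],[0.4,-0.5,0.2,0,-0.5,0],[0.4,-0.5,0.2,0,-0.5,0],[0.4,-0.5,0.2,0,-0.5,0],[0.4,-0.5,0.2,0,-0.5,0]]])

```text
time_s: 2.5
ee_pos: [0.5945, -0.0809, 0.2643]
orientation: [0.941, 0.113, -0.316, 0.033]
contact_force: [-0.2, -0.6, -2.6]
opening: 0.0851
grasp_force: 0.0
```

```bash
python3 log.py
```

```text
2.5 [-0.03  0.83  0.12  1.03  0.1   1.91 -1.25] [ 0.595 -0.081  0.264]
```

send_rows(rows=[[[0,-0.5,0.3,0.1,-0.2,0.2],[0,-0.5,0.3,0.1,-0.2,0.2],[0,-0.5,0.3,0.1,-0.2,0.2],[0,-0.5,0.3,0.1,-0.2,0.2],[0,-0.5,0.3,0.1,-0.2,0.2]]])

```text
time_s: 3.0
ee_pos: [0.5461, -0.0092, 0.2401]
orientation: [0.92, -0.056, -0.386, 0.024]
contact_force: [0.2, 0.3, 0.4]
opening: 0.0857
grasp_force: 0.0
```

```bash
python3 log.py
```

```text
3.0 [ 0.07  0.85 -0.2   1.13  0.06  1.96 -1.82] [ 0.546 -0.009  0.24 ]
```

```bash
cat > kin.py <<'E'
import numpy as np, json
from scipy.optimize import least_squares
from scipy.spatial.transform import Rotation as Ro
D=[([1.2375,.5083,-.2375,1.5010,.1257,1.1489,-.1548],[.2653,-.5655,.2555],[.97603,.21763,-.0002,-.0008])]
D+=[json.loads(l) for l in open("log.json")]
E=lambda a,t:Ro.from_euler(a,t)
def fk(q,p):
    c1,c7,h,L1,L2,L3,a,a2,b,y1,y2,y3=p
    R=E("z",-q[0]+c1)*E("y",q[1]);x=np.array([0,0,h])+R.apply([0,y1,0])
    R=R*E("z",-q[2]);x=x+R.apply([a,0,L1])
    R=R*E("y",q[3]);x=x+R.apply([a2,y2,0])
    R=R*E("z",-q[4]);x=x+R.apply([0,0,L2])
    R=R*E("y",q[5]);x=x+R.apply([b,y3,0])
    R=R*E("z",-q[6]+c7);return x+R.apply([0,0,L3]),R
def res(p):
    o=[]
    for q,x,r in D:
        X,R=fk(q,p);o+=[*(X-x),*(.3*(R.inv()*Ro.from_quat(r)).as_rotvec())]
    return np.array(o+list(.003*np.array(p[6:])))
P=least_squares(res,[0,1.57,.35,.4,.4,.25]+[0]*6).x
lo=np.array([-3.08,-.24,-1.43,0,-1.52,.17,-2.89])+.03;hi=np.array([3.08,2.05,1.35,2.5,4.66,1.96,2.89])-.03
def ik(x,R,seeds):
    best=None
    for q0 in seeds:
        f=least_squares(lambda q:np.r_[(lambda t:np.r_[(t[0]-x)*5,(t[1].inv()*R).as_rotvec()])(fk(q,P)),.0005*(q-q0)],np.clip(q0,lo+.01,hi-.01),bounds=(lo,hi))
        t=fk(f.x,P);e=np.linalg.norm(t[0]-x),np.linalg.norm((t[1].inv()*R).as_rotvec())
        if best is None or e[0]+.3*e[1]<best[0]+.3*best[1]:best=(*e,f.x)
    return best
E
cat > t.py <<'E'
from kin import *
from h import frame,MID
print(P.round(3),abs(res(P)).max())
RING=np.array([.576,.196,.0375]);Z=np.array([0,0,1.]);a=np.radians(-166.5);U=np.array([np.cos(a),np.sin(a),0])
rng=np.random.default_rng(0);seeds=[rng.uniform(lo,hi) for _ in range(14)]
rep=lambda n,b:print(n,"%.4f %.3f"%b[:2],b[2].round(2))
for th in(0,15,30,45):
    c,s=np.cos(np.radians(th)),np.sin(np.radians(th))
    for sg in(1,-1):
        tz=-Z*c-U*s;rep(f"pick {th} {sg}",ik(MID-.006*tz,frame(sg*U,tz),seeds))
        for hd in(12.5,192.5):
            v=np.array([np.cos(np.radians(hd)),np.sin(np.radians(hd)),0]);tz=v*c-Z*s
            rep(f"  put {th} {sg} {hd}",ik(RING+.058*Z-.006*tz,frame(sg*Z,tz),seeds))
E
python3 t.py
```

```text
[ 0.000e+00  1.571e+00  2.440e-01  5.780e-01  3.820e-01  3.350e-01
  0.000e+00  0.000e+00  0.000e+00 -5.000e-03 -1.800e-02 -1.000e-03] 5.4997784540114374e-05
pick 0 1 0.0000 0.000 [-0.27  0.88  0.88  1.82 -0.88  0.89  2.85]
  put 0 1 12.5 0.0274 0.141 [ 0.33  2.02 -1.26  2.47  3.87  1.93 -2.86]
  put 0 1 192.5 0.0587 0.567 [-0.09  1.2  -0.41  1.04 -0.05  1.93  1.15]
pick 0 -1 0.0000 0.000 [ 0.56  0.74 -0.55  1.81  0.54  0.74 -1.62]
  put 0 -1 12.5 0.0254 0.139 [ 0.33  2.02 -1.23  2.47  3.89  1.93  0.22]
  put 0 -1 192.5 0.0587 0.567 [-0.09  1.2  -0.41  1.04 -0.05  1.93 -1.99]
pick 15 1 0.0000 0.000 [ 0.97  0.91 -1.14  2.02  1.23  0.75  0.95]
  put 15 1 12.5 0.0426 0.220 [-0.23  1.14 -0.79  2.47  2.4   1.93  1.98]
  put 15 1 192.5 0.0379 0.371 [-0.22  1.15 -0.19  1.   -0.05  1.93  1.35]
pick 15 -1 0.0000 0.000 [ 0.65  0.68 -0.53  2.02  0.65  0.33 -1.68]
  put 15 -1 12.5 0.0426 0.220 [-0.22  1.14 -0.79  2.47  2.4   1.93 -1.17]
  put 15 -1 192.5 0.0379 0.371 [-0.22  1.15 -0.19  1.   -0.05  1.93 -1.79]
pick 30 1 0.0000 0.000 [ 1.09  0.96 -1.18  2.21  1.8   0.58  0.5 ]
  put 30 1 12.5 0.0195 0.120 [ 0.22  1.17 -1.4   2.47  2.25  1.65  2.57]
  put 30 1 192.5 0.0169 0.167 [-0.28  1.13 -0.1   0.96 -0.05  1.93  1.42]
pick 30 -1 0.0000 0.000 [ 1.08  0.93 -1.14  2.21  1.81  0.54 -2.67]
  put 30 -1 12.5 0.0195 0.120 [ 0.22  1.17 -1.4   2.47  2.25  1.65 -0.57]
  put 30 -1 192.5 0.0169 0.167 [-0.28  1.13 -0.1   0.96 -0.05  1.93 -1.73]
pick 45 1 0.0000 0.000 [ 1.25  1.24 -1.39  2.37  2.26  0.8   0.28]
  put 45 1 12.5 0.0000 0.000 [-0.09  0.66 -0.56  2.43  2.49  0.83  2.06]
  put 45 1 192.5 0.0000 0.000 [-0.24  1.09 -0.23  0.97  0.05  1.87  1.35]
pick 45 -1 0.0000 0.000 [ 0.77  0.78 -0.41  2.37  3.59  0.6   1.91]
  put 45 -1 12.5 0.0000 0.000 [ 0.3   1.04 -1.38  2.42  2.11  1.36 -0.51]
  put 45 -1 192.5 0.0000 0.000 [-0.54  1.15  0.61  0.98 -0.44  1.93 -1.35]
```

```bash
cat > sim.py <<'E'
from kin import *
from h import frame,MID
from scipy.spatial.transform import Slerp
def step(q,x,R):
    f=least_squares(lambda p:np.r_[(lambda t:np.r_[(t[0]-x)*5,(t[1].inv()*R).as_rotvec()])(fk(p,P)),.01*(p-q)],np.clip(q,lo+.001,hi-.001),bounds=(lo,hi))
    return f.x
def path(q,x1,R1,n=12):
    x0,R0=fk(q,P);S=Slerp([0,1],Ro.concatenate([R0,R1]))
    for s in np.linspace(0,1,n+1)[1:]: q=step(q,x0+s*(x1-x0),S(s))
    t=fk(q,P);return q,np.linalg.norm(t[0]-x1),np.linalg.norm((t[1].inv()*R1).as_rotvec()),np.degrees((R0.inv()*R1).magnitude())
def tz(tilt,az):
    t,a=np.radians(tilt),np.radians(az);return np.array([np.sin(t)*np.cos(a),np.sin(t)*np.sin(a),-np.cos(t)])
def xd(az): a=np.radians(az);return np.array([np.cos(a),np.sin(a),0])
RING=np.array([.576,.196,.0375]);Z=np.array([0,0,1.])
E
cat > t2.py <<'E'
from sim import *
q0=np.array(D[-1][0])
TH=45
for pt in (90,):
  for sg in(1,-1):
    q=q0;w=[]
    hx=180 if sg<0 else 0   # tool x azimuth rel 13.5
    az0=13.5 if sg<0 else 193.5
    g=tz(TH,13.5)
    w=[("down",np.array([.5,-.1,.28]),frame(xd(13.5),tz(5,-100))),
       ("right",np.array([.5,-.2,.28]),frame(xd(13.5),tz(40,-100))),
       ("rf",np.array([.5,-.2,.28]),frame(xd(13.5 if sg<0 else 80),tz(50,-40))),
       ("hover",MID-.13*g,frame(xd(az0),g)),("pick",MID-.006*g,frame(xd(az0),g)),("hover",MID+[0,0,.15]-.006*g,frame(xd(az0),g))]
    d=tz(90-TH,12.5);Rf=frame(-Z*1. if sg<0 else Z,d)
    # spin about tool z in halves
    w+=[("mid",np.array([.5,0.0,.25])-.006*d,frame(Ro.from_rotvec(s*np.pi/2*d).apply(Rf.apply([1,0,0])),d)) for s in(1,)]
    w+=[("above",RING+Z*.138-.006*d,Rf),("put",RING+Z*.058-.006*d,Rf),("back",RING+Z*.058-.1*d,Rf)]
    print("sg",sg)
    for n,x,R in w:
        q,a,b,m=path(q,x,R);print(n,"%.3f %.2f rot %.0f"%(a,b,m),q.round(2))
E
python3 t2.py
```

```text
sg 1
down 0.000 0.00 rot 48 [ 0.31  0.31 -0.3   1.76  0.2   1.1  -1.4 ]
right 0.000 0.00 rot 35 [ 0.02  0.42 -0.13  1.81  0.77  1.25 -1.91]
rf 0.000 0.00 rot 62 [ 0.18  0.17 -0.16  2.4   1.86  0.55 -2.02]
hover 0.000 0.00 rot 112 [ 1.44  0.83 -1.28  2.46  2.44  0.4  -0.02]
pick 0.000 0.00 rot 0 [ 1.19  1.08 -1.17  2.37  2.51  0.63 -0.02]
hover 0.000 0.00 rot 0 [ 1.27  0.65 -1.18  2.26  2.2   0.2   0.05]
mid 0.000 0.00 rot 89 [ 1.1   0.25 -1.21  2.47  2.73  0.21  0.65]
above 0.000 0.00 rot 90 [-0.16  0.43 -0.41  2.36  2.41  0.53  2.12]
put 0.000 0.00 rot 0 [-0.15  0.65 -0.47  2.43  2.54  0.8   1.99]
back 0.006 0.05 rot 0 [ 0.34  0.72 -1.4   2.47  1.89  1.11  2.58]
sg -1
down 0.000 0.00 rot 48 [ 0.31  0.31 -0.3   1.76  0.2   1.1  -1.4 ]
right 0.000 0.00 rot 35 [ 0.02  0.42 -0.13  1.81  0.77  1.25 -1.91]
rf 0.000 0.00 rot 42 [ 0.14  0.17 -0.12  2.4   1.87  0.54 -2.82]
hover 0.002 0.02 rot 47 [ 1.48  0.91 -1.4   2.44  2.14  0.45 -2.86]
pick 0.000 0.00 rot 1 [ 1.25  1.24 -1.39  2.37  2.27  0.8  -2.86]
hover 0.000 0.00 rot 0 [ 1.34  0.77 -1.38  2.26  1.87  0.38 -2.74]
mid 0.000 0.00 rot 89 [ 1.19  0.33 -1.4   2.47  2.3   0.28 -2.07]
above 0.000 0.00 rot 90 [ 0.06  0.49 -0.74  2.36  2.22  0.65 -0.8 ]
put 0.000 0.00 rot 0 [ 0.03  0.71 -0.75  2.43  2.38  0.91 -0.94]
back 0.006 0.05 rot 0 [ 0.34  0.72 -1.4   2.47  1.89  1.11 -0.56]
```

```bash
cat > wp.py <<'E'
from sim import *
from cell import bot
def plan(x1,R1,n=None):
    s=bot.state();x0=s["ee_pos"];R0=Ro.from_quat(s["orientation"]);x1=np.asarray(x1)
    print("t %.2f"%s["time_s"],"pos",x0.round(4),"q",s["joint_positions"].round(2),"F",s["contact_force"].round(1),"open %.4f grip %.0f"%(s["opening"],s["grasp_force"]))
    m=np.degrees((R0.inv()*R1).magnitude());n=n or int(max(1,np.ceil(m/38),np.ceil(np.abs(x1-x0).max()/.13)))
    S=Slerp([0,1],Ro.concatenate([R0,R1]));w=(R0.inv()*R1).as_rotvec()/n/(np.pi/2)
    for k in range(n):
        d=S(k/n).inv().apply(x1-x0)/n/.15
        print("[",", ".join("%.3f"%v for v in [*d,*w]),"]  rows %.1f"%max(m/n/8.59,np.linalg.norm(x1-x0)/n/.05))
G=tz(45,13.5)
d=tz(45,12.5);RF=frame(Z,d)
E
python3 -c "
from wp import *
plan([.5,-.1,.28],frame(xd(13.5),tz(5,-100)))"
```

```text
t 3.00 pos [ 0.5461 -0.0092  0.2401] q [ 0.07  0.85 -0.2   1.13  0.06  1.96 -1.82] F [0.2 0.3 0.4] open 0.0857 grip 0
[ -0.164, 0.325, 0.017, -0.039, 0.247, -0.096 ]  rows 2.8
[ -0.208, 0.297, -0.037, -0.039, 0.247, -0.096 ]  rows 2.8
```

send_rows(rows=[[[-0.16,0.33,0.02,-0.04,0.25,-0.1],[-0.16,0.33,0.02,-0.04,0.25,-0.1],[-0.16,0.33,0.02,-0.04,0.25,-0.1]]])

```text
time_s: 3.3
ee_pos: [0.5209, -0.0644, 0.2539]
orientation: [0.977, 0.028, -0.209, 0.039]
contact_force: [-0.2, 0.6, 1.4]
opening: 0.0854
grasp_force: 0.0
```

send_rows(rows=[[[-0.21,0.3,-0.04,-0.04,0.25,-0.1],[-0.21,0.3,-0.04,-0.04,0.25,-0.1],[-0.21,0.3,-0.04,-0.04,0.25,-0.1]]])

```text
time_s: 3.6
ee_pos: [0.4972, -0.1101, 0.2788]
orientation: [0.992, 0.117, -0.013, 0.047]
contact_force: [-0.1, 0.4, -0.8]
opening: 0.0853
grasp_force: 0.0
```

```bash
python3 -c "
from wp import *
plan([.5,-.2,.28],frame(xd(13.5),tz(40,-100)),1)"
```

```text
t 3.60 pos [ 0.4972 -0.1101  0.2788] q [ 0.31  0.31 -0.28  1.77  0.21  1.09 -1.39] F [-0.1  0.4 -0.8] open 0.0853 grip 0
[ -0.121, 0.585, 0.050, -0.356, -0.138, 0.054 ]  rows 4.0
```

send_rows(rows=[[[-0.12,0.58,0.05,-0.36,-0.14,0.05],[-0.12,0.58,0.05,-0.36,-0.14,0.05],[-0.12,0.58,0.05,-0.36,-0.14,0.05],[-0.12,0.58,0.05,-0.36,-0.14,0.05],[-0.12,0.58,0.05,-0.36,-0.14,0.05]]])

```text
time_s: 4.1
ee_pos: [0.502, -0.1929, 0.2761]
orientation: [0.935, 0.077, -0.088, 0.334]
contact_force: [0.2, 1.3, 0.5]
opening: 0.0856
grasp_force: 0.0
```

```bash
python3 -c "
from wp import *
plan([.5,-.2,.28],frame(xd(80),tz(50,-40)))"
```

```text
t 4.10 pos [ 0.502  -0.1929  0.2761] q [-0.01  0.43 -0.11  1.81  0.76  1.25 -1.9 ] F [0.2 1.3 0.5] open 0.0856 grip 0
[ -0.011, 0.025, 0.006, -0.126, 0.207, -0.240 ]  rows 3.6
[ -0.021, 0.017, 0.005, -0.126, 0.207, -0.240 ]  rows 3.6
```

send_rows(rows=[[[-0.01,0.03,0.01,-0.13,0.21,-0.24],[-0.01,0.03,0.01,-0.13,0.21,-0.24],[-0.01,0.03,0.01,-0.13,0.21,-0.24],[-0.01,0.03,0.01,-0.13,0.21,-0.24]]])

```text
time_s: 4.5
ee_pos: [0.4986, -0.2015, 0.2796]
orientation: [0.869, 0.311, 0.014, 0.386]
contact_force: [0.2, -0.3, 1.4]
opening: 0.0855
grasp_force: 0.0
```

send_rows(rows=[[[-0.02,0.02,0,-0.13,0.21,-0.24],[-0.02,0.02,0,-0.13,0.21,-0.24],[-0.02,0.02,0,-0.13,0.21,-0.24],[-0.02,0.02,0,-0.13,0.21,-0.24]]])

```text
time_s: 4.9
ee_pos: [0.4977, -0.2052, 0.2826]
orientation: [0.738, 0.522, 0.114, 0.412]
contact_force: [2.4, 0.2, 1.0]
opening: 0.0853
grasp_force: 0.0
```

```bash
python3 -c "
from wp import *
plan(MID-.13*G+[0,0,.06],frame(xd(193.5),G))
q=bot.state()['joint_positions'];print(path(q,MID-.13*G+[0,0,.06],frame(xd(193.5),G),30))"
```

```text
t 4.90 pos [ 0.4977 -0.2052  0.2826] q [ 0.16  0.16 -0.11  2.41  1.93  0.53 -2.06] F [2.4 0.2 1. ] open 0.0853 grip 0
[ 0.088, -0.170, 0.079, -0.122, 0.112, -0.379 ]  rows 4.3
[ 0.160, -0.109, 0.074, -0.122, 0.112, -0.379 ]  rows 4.3
[ 0.185, -0.019, 0.093, -0.122, 0.112, -0.379 ]  rows 4.3
(array([ 1.52514117,  0.66512044, -1.33323276,  2.39480861,  2.21623729,
        0.2       ,  0.11827045]), np.float64(7.289649498810827e-05), np.float64(0.0009285081164354197), np.float64(111.82082557296995))
```

send_rows(rows=[[[0.09,-0.17,0.08,-0.12,0.11,-0.38],[0.09,-0.17,0.08,-0.12,0.11,-0.38],[0.09,-0.17,0.08,-0.12,0.11,-0.38],[0.09,-0.17,0.08,-0.12,0.11,-0.38],[0.09,-0.17,0.08,-0.12,0.11,-0.38]]])

```text
time_s: 5.4
ee_pos: [0.504, -0.1987, 0.2556]
orientation: [0.593, 0.675, 0.094, 0.429]
contact_force: [-0.3, 0.7, -1.2]
opening: 0.0855
grasp_force: 0.0
```

send_rows(rows=[[[0.16,-0.11,0.07,-0.12,0.11,-0.38],[0.16,-0.11,0.07,-0.12,0.11,-0.38],[0.16,-0.11,0.07,-0.12,0.11,-0.38],[0.16,-0.11,0.07,-0.12,0.11,-0.38],[0.16,-0.11,0.07,-0.12,0.11,-0.38]]])

```text
time_s: 5.9
ee_pos: [0.5102, -0.1937, 0.2332]
orientation: [0.317, 0.845, 0.076, 0.425]
contact_force: [-0.5, 0.1, 0.2]
opening: 0.0852
grasp_force: 0.0
```

```bash
python3 -c "
from wp import *
plan(MID-.13*G+[0,0,.06],frame(xd(193.5),G))"
```

```text
t 5.90 pos [ 0.5102 -0.1937  0.2332] q [ 1.37  0.58 -1.42  2.49  2.3   0.69 -1.02] F [-0.5  0.1  0.2] open 0.0852 grip 0
[ 0.154, -0.055, 0.009, -0.089, 0.060, -0.258 ]  rows 2.9
[ 0.163, 0.008, 0.021, -0.089, 0.060, -0.258 ]  rows 2.9
```

send_rows(rows=[[[0.15,-0.06,0.01,-0.09,0.06,-0.26],[0.15,-0.06,0.01,-0.09,0.06,-0.26],[0.15,-0.06,0.01,-0.09,0.06,-0.26],[0.15,-0.06,0.01,-0.09,0.06,-0.26]]])

```text
time_s: 6.3
ee_pos: [0.4975, -0.1879, 0.2136]
orientation: [0.106, 0.903, 0.062, 0.412]
contact_force: [0.3, -0.8, 0.9]
opening: 0.0854
grasp_force: 0.0
```

send_rows(rows=[[[0.16,0.01,0.02,-0.09,0.06,-0.26],[0.16,0.01,0.02,-0.09,0.06,-0.26],[0.16,0.01,0.02,-0.09,0.06,-0.26],[0.16,0.01,0.02,-0.09,0.06,-0.26]]])

```text
time_s: 6.7
ee_pos: [0.4847, -0.1786, 0.194]
orientation: [-0.108, 0.918, 0.046, 0.38]
contact_force: [0.1, -0.0, 0.6]
opening: 0.0855
grasp_force: 0.0
```

```bash
python3 -c "
from wp import *
plan(MID-.07*G,frame(xd(193.5),G),1)
q=bot.state()['joint_positions'];print(path(q,MID-.07*G,frame(xd(193.5),G),30))"
```

```text
t 6.70 pos [ 0.4847 -0.1786  0.194 ] q [ 1.51  0.65 -1.31  2.39  2.28  0.18  0.05] F [ 0.1 -0.   0.6] open 0.0855 grip 0
[ 0.286, -0.006, 0.680, 0.000, -0.000, -0.001 ]  rows 2.2
(array([ 1.31217513,  0.98053057, -1.26119651,  2.42639996,  2.41425647,
        0.55927909,  0.03514549]), np.float64(3.274071874897455e-07), np.float64(3.406239150734606e-06), np.float64(0.10982343172112755))
```

send_rows(rows=[[[0.29,-0.01,0.68,0,0,0],[0.29,-0.01,0.68,0,0,0],[0.29,-0.01,0.68,0,0,0],[0.29,-0.01,0.68,0,0,0]]])

```text
time_s: 7.1
ee_pos: [0.5246, -0.1666, 0.0894]
orientation: [-0.108, 0.918, 0.05, 0.379]
contact_force: [0.5, -0.0, 1.3]
opening: 0.0855
grasp_force: 0.0
```

```bash
python3 -c "
from wp import *
plan(MID-.006*G,frame(xd(193.5),G),1)
i=bot.snapshot('top')[:,:,::-1];j=bot.snapshot('side')[:,:,::-1]
cv=__import__('cv2');cv.imwrite('pics/p2.png',np.hstack([cv.resize(i[150:240,250:340],(400,400)),cv.resize(j[140:240,240:340],(400,400))]))"
```

```text
t 7.10 pos [ 0.5246 -0.1666  0.0894] q [ 1.31  0.99 -1.26  2.43  2.41  0.56  0.03] F [ 0.5 -0.   1.3] open 0.0855 grip 0
[ -0.010, -0.024, 0.417, 0.006, -0.000, -0.003 ]  rows 1.3
```

View pics/p2.png

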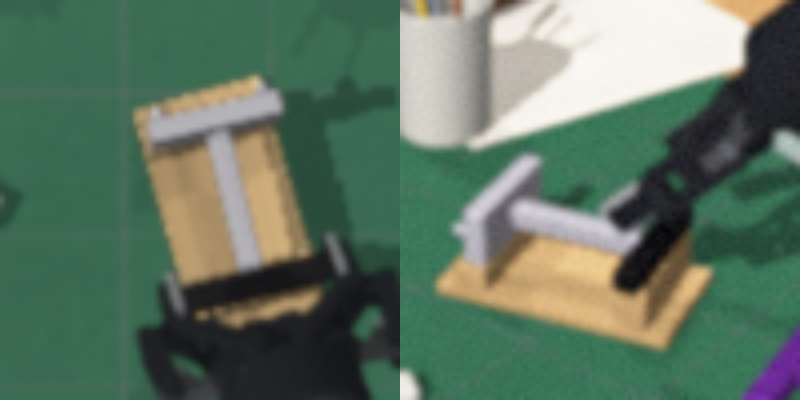

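Both fingers straddle the T-bar symmetrically, with the tips at crop (175,292) and (340,255), and the shaft is centred between them. I'll move in along the tool axis.

send_rows(rows=[[[-0.01,-0.02,0.21,0,0,0],[-0.01,-0.02,0.42,0,0,0],[-0.01,-0.02,0.42,0,0,0]]])

```text
time_s: 7.5
ee_pos: [0.5713, -0.1606, 0.0488]
orientation: [-0.109, 0.917, 0.046, 0.381]
contact_force: [0.4, 0.1, 1.4]
opening: 0.0854
grasp_force: 0.0
```

send_rows(rows=[[[0,0,0,0,0,0],[0,0,0,0,0,0],[0,0,0,0,0,0],[0,0,0,0,0,0],[0,0,0,0,0,0]]], jaw=0, newtons=80)

```text
time_s: 8.0
ee_pos: [0.5689, -0.1593, 0.0478]
orientation: [-0.109, 0.917, 0.048, 0.38]
contact_force: [-10.5, -4.9, 15.9]
opening: 0.0126
grasp_force: 71.1
```

send_rows(rows=[[[0,0,0,0,0,0],[0,0,0,0,0,0],[0,0,0,0,0,0]]])

```text
time_s: 8.3
ee_pos: [0.569, -0.1593, 0.0478]
orientation: [-0.109, 0.917, 0.048, 0.38]
contact_force: [-6.1, -2.4, 7.9]
opening: 0.0129
grasp_force: 78.4
```

```bash
python3 -c "
from wp import *
plan(bot.state()['ee_pos']+[0,0,.12],frame(xd(193.5),G),1)
print(bot.state()['ft_torque'])"
```

```text
t 8.30 pos [ 0.569  -0.1593  0.0478] q [ 1.21  1.1  -1.21  2.36  2.46  0.64  0.05] F [-6.1 -2.4  7.9] open 0.0129 grip 78
[ -0.567, 0.004, -0.565, 0.004, 0.001, -0.000 ]  rows 2.4
[-0.28813145  0.47693136 -0.01697323]
```

send_rows(rows=[[[-0.19,0,-0.19,0,0,0],[-0.38,0,-0.38,0,0,0],[-0.57,0,-0.57,0,0,0],[-0.76,0,-0.76,0,0,0],[-0.76,0,-0.76,0,0,0]]])

```text
time_s: 8.8
ee_pos: [0.5712, -0.1626, 0.2136]
orientation: [-0.108, 0.917, 0.042, 0.382]
contact_force: [0.5, 0.1, -3.1]
opening: 0.0124
grasp_force: 81.4
```

```bash
cat > t3.py <<'E'
from wp import *
q=bot.state()["joint_positions"]
MIDP=np.array([.5,0,.25])-.006*d
RM=frame(Ro.from_rotvec(np.pi/2*d).apply(RF.apply([1,0,0])),d)
RM2=frame(Ro.from_rotvec(-np.pi/2*d).apply(RF.apply([1,0,0])),d)
for r in(RM,RM2):
    p,a,b,m=path(q,MIDP,r,20);print(p.round(2),a,b,m)
    p,a,b,m=path(p,RING+Z*.158-.006*d,RF,20);print(p.round(2),a,b,m)
plan(MIDP,RM)
E
python3 t3.py
```

```text
[ 1.15  0.29 -1.31  2.47  2.5   0.24  0.88] 2.0629413060820513e-07 4.828790467302852e-06 89.19542038786516
[-0.07  0.4  -0.53  2.34  2.26  0.51  2.27] 1.7491937356230073e-06 3.057770661159356e-05 90.00017689825064
[ 1.2   0.33 -1.4   2.47  2.29  0.28 -2.07] 6.3360085337622775e-06 6.929594771999586e-05 90.80603587399828
[-0.35  0.33 -0.12  2.15  1.13  0.2  -2.86] 0.013319748583294976 0.19479858202468311 90.0007076157811
t 8.80 pos [ 0.5712 -0.1626  0.2136] q [ 1.3   0.63 -1.21  2.24  1.99  0.18  0.25] F [ 0.5  0.1 -3.1] open 0.0124 grip 81
[ -0.009, 0.388, -0.122, 0.000, 0.002, -0.330 ]  rows 3.5
[ -0.200, 0.332, -0.123, 0.000, 0.002, -0.330 ]  rows 3.5
[ -0.338, 0.189, -0.123, 0.000, 0.002, -0.330 ]  rows 3.5
```

send_rows(rows=[[[-0.01,0.39,-0.12,0,0,-0.33],[-0.01,0.39,-0.12,0,0,-0.33],[-0.01,0.39,-0.12,0,0,-0.33],[-0.01,0.39,-0.12,0,0,-0.33],[-0.01,0.39,-0.12,0,0,-0.33]]])

```text
time_s: 9.3
ee_pos: [0.543, -0.1056, 0.2215]
orientation: [-0.342, 0.859, -0.05, 0.379]
contact_force: [-0.8, -0.2, -3.1]
opening: 0.0125
grasp_force: 81.3
```

send_rows(rows=[[[-0.2,0.33,-0.12,0,0,-0.33],[-0.2,0.33,-0.12,0,0,-0.33],[-0.2,0.33,-0.12,0,0,-0.33],[-0.2,0.33,-0.12,0,0,-0.33],[-0.2,0.33,-0.12,0,0,-0.33]]])

```text
time_s: 9.8
ee_pos: [0.5184, -0.0524, 0.236]
orientation: [-0.549, 0.743, -0.145, 0.354]
contact_force: [0.4, -0.2, -3.3]
opening: 0.0124
grasp_force: 81.3
```

```bash
python3 t3.py
```

```text
[ 1.15  0.28 -1.3   2.47  2.51  0.24  0.86] 7.730354193472123e-08 1.7813908040163032e-06 30.05065756469404
[-0.08  0.4  -0.52  2.34  2.27  0.51  2.27] 1.7616932842370957e-06 3.080308494483864e-05 90.00005952125954
[ 1.2   0.33 -1.4   2.47  2.29  0.28 -2.07] 5.9818165812978786e-06 6.707552914991917e-05 149.97260019230444
[-0.35  0.33 -0.12  2.15  1.13  0.2  -2.86] 0.013319748482080424 0.1947985822034995 90.00079731837819
t 9.80 pos [ 0.5184 -0.0524  0.236 ] q [ 1.23  0.44 -1.31  2.41  2.36  0.25  0.66] F [ 0.4 -0.2 -3.3] open 0.0124 grip 81
[ -0.338, 0.155, -0.130, 0.004, 0.012, -0.334 ]  rows 3.5
```

send_rows(rows=[[[-0.34,0.16,-0.13,0,0.01,-0.33],[-0.34,0.16,-0.13,0,0.01,-0.33],[-0.34,0.16,-0.13,0,0.01,-0.33],[-0.34,0.16,-0.13,0,0.01,-0.33],[-0.34,0.16,-0.13,0,0.01,-0.33]]])

```text
time_s: 10.3
ee_pos: [0.4955, -0.0003, 0.2541]
orientation: [0.72, -0.58, 0.235, -0.299]
contact_force: [0.6, -0.7, -2.8]
opening: 0.0128
grasp_force: 81.3
```

```bash
python3 -c "
from wp import *
plan(RING+Z*.148-.006*d,RF)"
```

```text
t 10.30 pos [ 4.955e-01 -3.000e-04  2.541e-01] q [ 1.15  0.28 -1.3   2.46  2.5   0.23  0.87] F [ 0.6 -0.7 -2.8] open 0.0128 grip 81
[ -0.386, -0.081, 0.286, -0.000, 0.002, -0.335 ]  rows 3.5
[ -0.294, -0.264, 0.285, -0.000, 0.002, -0.335 ]  rows 3.5
[ -0.122, -0.376, 0.285, -0.000, 0.002, -0.335 ]  rows 3.5
```

send_rows(rows=[[[-0.39,-0.08,0.29,0,0,-0.335],[-0.39,-0.08,0.29,0,0,-0.335],[-0.39,-0.08,0.29,0,0,-0.335],[-0.39,-0.08,0.29,0,0,-0.335],[-0.39,-0.08,0.29,0,0,-0.335]]])

```text
time_s: 10.8
ee_pos: [0.5211, 0.067, 0.2314]
orientation: [0.847, -0.371, 0.304, -0.228]
contact_force: [0.6, -0.0, -2.6]
opening: 0.0123
grasp_force: 81.3
```

send_rows(rows=[[[-0.29,-0.26,0.28,0,0,-0.335],[-0.29,-0.26,0.28,0,0,-0.335],[-0.29,-0.26,0.28,0,0,-0.335],[-0.29,-0.26,0.28,0,0,-0.335],[-0.29,-0.26,0.28,0,0,-0.335]]])

```text
time_s: 11.3
ee_pos: [0.5459, 0.1301, 0.2102]
orientation: [0.914, -0.14, 0.353, -0.14]
contact_force: [0.4, 0.8, -2.2]
opening: 0.0128
grasp_force: 81.3
```

```bash
python3 -c "
from wp import *
plan(RING+Z*.148-.006*d,RF)"
```

```text
t 11.30 pos [0.5459 0.1301 0.2102] q [ 0.2   0.35 -0.68  2.42  2.39  0.46  1.73] F [ 0.4  0.8 -2.2] open 0.0128 grip 81
[ -0.113, -0.378, 0.284, -0.002, 0.005, -0.334 ]  rows 3.5
```

send_rows(rows=[[[-0.11,-0.38,0.28,0,0.005,-0.335],[-0.11,-0.38,0.28,0,0.005,-0.335],[-0.11,-0.38,0.28,0,0.005,-0.335],[-0.11,-0.38,0.28,0,0.005,-0.335],[-0.11,-0.38,0.28,0,0.005,-0.335]]])

```text
time_s: 11.8
ee_pos: [0.5721, 0.194, 0.1908]
orientation: [0.918, 0.1, 0.381, -0.043]
contact_force: [-0.4, -0.4, -2.9]
opening: 0.0128
grasp_force: 81.1
```

```bash
python3 -c "
from wp import *
import cv2
plan(RING+Z*.148-.006*d,RF)
i=bot.snapshot('top')[:,:,::-1];j=bot.snapshot('side')[:,:,::-1];cv2.imwrite('pics/t3.png',i);cv2.imwrite('pics/s3.png',j)
cv2.imwrite('pics/p3.png',np.hstack([cv2.resize(i[140:240,120:220],(400,400)),cv2.resize(j[170:320,90:240],(400,400))]))"
```

```text
t 11.80 pos [0.5721 0.194  0.1908] q [-0.1   0.42 -0.49  2.35  2.33  0.53  2.2 ] F [-0.4 -0.4 -2.9] open 0.0128 grip 81
[ -0.005, -0.008, 0.005, -0.001, -0.001, -0.001 ]  rows 0.0
```

View pics/p3.png

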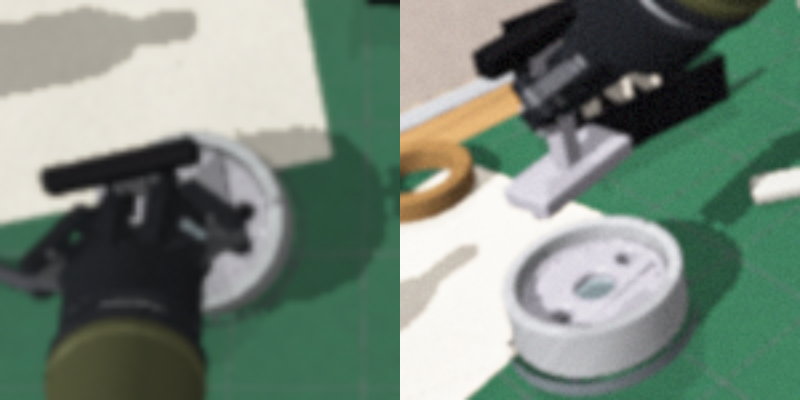

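The spanner hangs above the ring. In the top crop the T-bar runs from (48,182) to (200,152), nearly parallel to the hole line. I'll compare the expected model points with what the images show.

```bash
python3 - <<'E'
from wp import *
import cv2
from h import proj,cast
s=bot.state();R=Ro.from_quat(s["orientation"]);g=s["ee_pos"]+R.apply([0,0,.006])
X=Z;tzv=R.apply([0,0,1]);f=tzv-tzv@Z*Z;f/=np.linalg.norm(f);Y=np.cross(Z,f)   # f fwd, Y lateral
print("grasp",g.round(4))
pt=lambda x,y,z:g+x*X+y*Y+z*f
t=cv2.imread("pics/t3.png");c=cv2.cvtColor(t,cv2.COLOR_BGR2HSV)
i=cv2.imread("pics/s3.png")
T=cv2.resize(t[170:200,120:190],None,fx=8,fy=8,interpolation=cv2.INTER_CUBIC)
S=cv2.resize(i[170:260,110:190],None,fx=6,fy=6,interpolation=cv2.INTER_CUBIC)
for a in(-1,1):
  for b in(-1,1):
    for x in (.058,):
      p=proj("top",pt(x,a*.045,b*.008));cv2.circle(T,tuple(int(v) for v in (p-[120,170]+.5)*8),3,(0,0,255),-1)
      p=proj("side",pt(x,a*.045,b*.008));cv2.circle(S,tuple(int(v) for v in (p-[110,170]+.5)*6),3,(0,0,255),-1)
    for x in(-.044,-.058):
      p=proj("side",pt(x,a*.04,b*.018));cv2.circle(S,tuple(int(v) for v in (p-[110,170]+.5)*6),3,(0,0,255) if x<-.05 else (0,255,255),-1)
H=np.zeros((540,800,3),np.uint8);H[:S.shape[0],:S.shape[1]]=S;H[:240,480:800]=cv2.resize(T[:,:],(320,137))[:,:].repeat(1,0) if 0 else cv2.copyMakeBorder(cv2.resize(T,(320,137)),0,103,0,0,0)
H[140:380,480:800]=0;H[140:380,480:800]=T[:240,0:320];
cv2.imwrite("pics/p4.png",H)
E
```

```text
grasp [0.5764 0.1946 0.187 ]
```

View pics/p4.png

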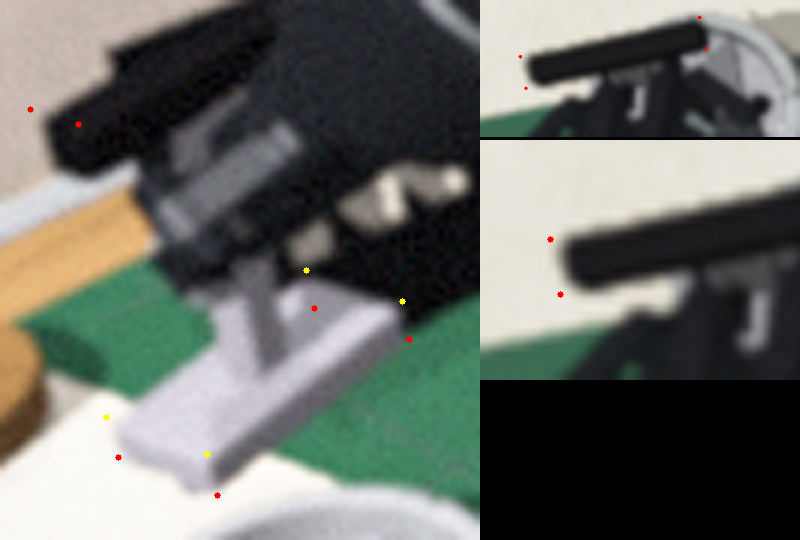

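The side view matches the predicted points to about 1 px (about 2 mm). The top view's T-bar matches to within about 0.5 px and 1.5°, so I'll lower it.

```bash
python3 -c "
from wp import *
plan(RING+Z*.070-.006*d,RF)
plan(RING+Z*.058-.006*d,RF)"
```

```text
t 11.90 pos [0.5723 0.1937 0.1912] q [-0.1   0.42 -0.49  2.35  2.33  0.53  2.2 ] F [ 0.2  0.7 -3.5] open 0.0128 grip 81
[ -0.376, -0.007, 0.373, -0.001, -0.002, -0.003 ]  rows 1.6
t 11.90 pos [0.5723 0.1937 0.1912] q [-0.1   0.42 -0.49  2.35  2.33  0.53  2.2 ] F [ 0.2  0.7 -3.5] open 0.0128 grip 81
[ -0.433, -0.007, 0.429, -0.001, -0.002, -0.003 ]  rows 1.8
```

send_rows(rows=[[[-0.19,-0.01,0.19,0,0,0],[-0.37,-0.01,0.37,0,0,0],[-0.37,-0.01,0.37,0,0,0]]])

```text
time_s: 12.2
ee_pos: [0.5701, 0.1941, 0.1057]
orientation: [0.92, 0.1, 0.376, -0.043]
contact_force: [-0.2, 0.2, -3.6]
opening: 0.0127
grasp_force: 81.2
```

send_rows(rows=[[[-0.02,0,0.02,0,0,0],[-0.03,0,0.03,0,0,0],[-0.04,0,0.04,0,0,0],[-0.05,0,0.05,0,0,0],[-0.05,0,0.05,0,0,0]]])

```text
time_s: 12.7
ee_pos: [0.5728, 0.1957, 0.104]
orientation: [0.917, 0.102, 0.383, -0.042]
contact_force: [-0.1, 0.1, -2.5]
opening: 0.0127
grasp_force: 81.5
```

```bash
python3 -c "
from wp import *
plan(RING+Z*.058-.006*d,RF)
import cv2
i=bot.snapshot('side')[:,:,::-1];cv2.imwrite('pics/p5.png',cv2.resize(i[190:320,90:240],(690,598),interpolation=cv2.INTER_CUBIC))"
```

```text
t 12.70 pos [0.5728 0.1957 0.104 ] q [-0.1   0.65 -0.55  2.43  2.49  0.82  2.06] F [-0.1  0.1 -2.5] open 0.0127 grip 81
[ -0.025, 0.003, 0.015, -0.001, -0.004, 0.002 ]  rows 0.1
```

View pics/p5.png

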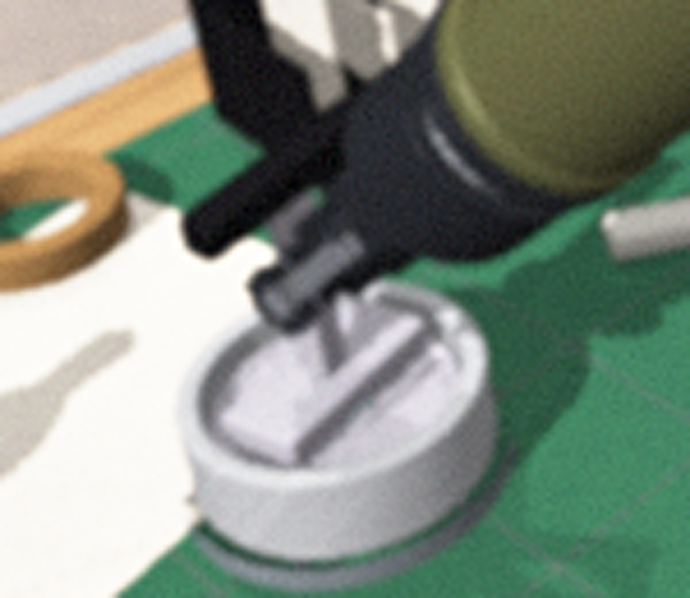

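The foot is well inside the barrel mouth, around (350,400), and there is no contact force yet. I'll keep lowering.

send_rows(rows=[[[-0.015,0,0.01,0,0,0],[-0.02,0,0.015,0,0,0],[-0.02,0,0.015,0,0,0]]])

```text
time_s: 13.05
ee_pos: [0.5728, 0.1958, 0.1014]
orientation: [0.916, 0.102, 0.385, -0.042]
contact_force: [-7.1, -3.8, 16.9]
opening: 0.0129
grasp_force: 83.9
```

send_rows(rows=[[[-0.01,0,0.01,0,0,0],[-0.01,0,0.01,0,0,0],[-0.01,0,0.01,0,0,0]]])

```text
time_s: 13.35
ee_pos: [0.5733, 0.196, 0.101]
orientation: [0.915, 0.103, 0.387, -0.042]
contact_force: [-13.7, -6.8, 30.8]
opening: 0.0129
grasp_force: 85.8
```

```bash
python3 -c "
from wp import *
plan(RING+Z*.058-.006*d,RF)"
```

```text
t 13.35 pos [0.5733 0.196  0.101 ] q [-0.1   0.67 -0.55  2.43  2.5   0.85  2.05] F [-13.7  -6.8  30.8] open 0.0129 grip 86
[ -0.014, 0.004, -0.002, -0.001, -0.009, 0.003 ]  rows 0.1
```

send_rows(rows=[[[0.012,0,-0.012,0,0,0],[0.012,0,-0.012,0,0,0]]])

```text
time_s: 13.55
ee_pos: [0.5728, 0.1958, 0.1012]
orientation: [0.917, 0.102, 0.384, -0.042]
contact_force: [-7.0, -2.8, 13.6]
opening: 0.0128
grasp_force: 83.1
```

send_rows(rows=[[[0,0,0,0,0,0],[0,0,0,0,0,0],[0,0,0,0,0,0],[0,0,0,0,0,0],[0,0,0,0,0,0]]], jaw=1, newtons=20)

```text
time_s: 14.05
ee_pos: [0.5719, 0.1956, 0.0991]
orientation: [0.917, 0.102, 0.382, -0.042]
contact_force: [0.1, -0.7, 1.1]
opening: 0.0828
grasp_force: 0.0
```

```bash
cat > t4.py <<'E'
from wp import *
s=bot.state();q=s["joint_positions"];R=Ro.from_quat(s["orientation"]);x=s["ee_pos"];v=R.apply([0,0,1])
print(s["ft_torque"].round(2))
for b,u in((.05,0),(.065,0),(.06,.03),(.06,.12)):
    q,a,c,_=path(q,x-b*v+[0,0,u],R);print(b,u,round(a,4),round(c,3),q.round(2))
plan(x-.06*v,R,1)
E
python3 t4.py
```

```text
[-0.12  0.67 -0.02]
0.05 0 0.002 0.016 [ 0.31  0.89 -1.4   2.47  2.01  1.27  2.57]
0.065 0 0.0037 0.029 [ 0.32  0.84 -1.4   2.47  1.97  1.22  2.57]
0.06 0.03 0.0 0.0 [ 0.35  0.76 -1.4   2.47  1.97  1.15  2.57]
0.06 0.12 0.0 0.0 [ 0.51  0.45 -1.4   2.34  1.75  0.78  2.78]
t 14.05 pos [0.5719 0.1956 0.0991] q [-0.1   0.66 -0.55  2.43  2.5   0.83  2.05] F [ 0.1 -0.7  1.1] open 0.0828 grip 0
[ -0.000, -0.000, -0.400, 0.000, 0.000, 0.000 ]  rows 1.2
```

send_rows(rows=[[[0,0,-0.08,0,0,0],[0,0,-0.16,0,0,0],[0,0,-0.24,0,0,0],[0,0,-0.3,0,0,0],[0,0,-0.34,0,0,0]]])

```text
time_s: 14.55
ee_pos: [0.5359, 0.1875, 0.1364]
orientation: [0.917, 0.103, 0.383, -0.042]
contact_force: [0.6, -0.4, -0.2]
opening: 0.0852
grasp_force: 0.0
```

```bash
sed -i 's/(.05,0),(.065,0),(.06,.03),(.06,.12)/(.015,.03),(.015,.12)/;s/^plan.*/plan(x-.015*v+[0,0,.03],R,1);plan(x-.015*v+[0,0,.12],R,1)/' t4.py; python3 t4.py
```

```text
[-0.18  0.71 -0.  ]
0.015 0.03 0.0002 0.002 [ 0.35  0.73 -1.4   2.47  1.96  1.13  2.57]
0.015 0.12 0.0 0.0 [ 0.52  0.42 -1.4   2.34  1.74  0.75  2.78]
t 14.55 pos [0.5359 0.1875 0.1364] q [-0.1   0.55 -0.58  2.49  2.45  0.79  2.05] F [ 0.6 -0.4 -0.2] open 0.0852 grip 0
[ 0.142, 0.000, -0.241, 0.000, 0.000, 0.000 ]  rows 0.8
t 14.55 pos [0.5359 0.1875 0.1364] q [-0.1   0.55 -0.58  2.49  2.45  0.79  2.05] F [ 0.6 -0.4 -0.2] open 0.0852 grip 0
[ 0.569, 0.001, -0.663, 0.000, 0.000, 0.000 ]  rows 2.6
```

send_rows(rows=[[[0.07,0,-0.12,0,0,0],[0.14,0,-0.24,0,0,0],[0.28,0,-0.38,0,0,0],[0.43,0,-0.52,0,0,0],[0.57,0,-0.66,0,0,0]]])

```text
time_s: 15.05
ee_pos: [0.5263, 0.1857, 0.2675]
orientation: [0.917, 0.102, 0.383, -0.043]
contact_force: [0.8, -1.0, -1.6]
opening: 0.085
grasp_force: 0.0
```

```bash
cat > t5.py <<'E'
from wp import *
q0=bot.state()["joint_positions"];print(q0.round(2))
top=RING+Z*.215
for az in(102.5,-77.5):
  for mid in (None,(40,-80),(40,-120),(40,100)):
    q=q0;w=[]
    if mid: w.append((np.array([.5,.17,.3]),frame(xd(az),tz(*mid))))
    w+=[(top,frame(xd(az),-Z)),(top-Z*.07,frame(xd(az),-Z))]+[(top-Z*.07,frame(xd(az-k*45),-Z)) for k in(1,2)]
    print(az,mid)
    for x,R in w:
        q,a,b,m=path(q,x,R,15);print("  %.3f %.2f rot %.0f"%(a,b,m),q.round(2))
E
python3 t5.py
```

```text
[-0.17  0.18 -0.39  2.34  2.04  0.32  2.46]
102.5 None
  0.043 0.62 rot 98 [-0.82  0.36  0.59  2.21  4.63  0.2   1.48]
  0.036 0.52 rot 36 [-0.72  0.47  0.47  2.2   4.63  0.2   1.48]
  0.036 0.52 rot 54 [-0.72  0.47  0.47  2.2   4.63  0.2   0.69]
  0.036 0.52 rot 54 [-0.72  0.47  0.47  2.2   4.63  0.2  -0.09]
102.5 (40, -80)
  0.088 0.72 rot 118 [-1.46  0.64  1.32  2.32  4.63  0.2   1.65]
  0.043 0.62 rot 44 [-0.82  0.36  0.59  2.21  4.63  0.2   1.48]
  0.036 0.52 rot 36 [-0.72  0.47  0.47  2.2   4.63  0.2   1.48]
  0.036 0.52 rot 54 [-0.72  0.47  0.47  2.2   4.63  0.2   0.69]
  0.036 0.52 rot 54 [-0.72  0.47  0.47  2.2   4.63  0.2  -0.09]
102.5 (40, -120)
  0.098 1.07 rot 128 [-1.46  0.63  1.32  2.35  4.63  0.2   1.82]
  0.043 0.62 rot 46 [-0.82  0.36  0.59  2.21  4.63  0.2   1.48]
  0.036 0.52 rot 36 [-0.72  0.47  0.47  2.2   4.63  0.2   1.48]
  0.036 0.52 rot 54 [-0.72  0.47  0.47  2.2   4.63  0.2   0.69]
  0.036 0.52 rot 54 [-0.72  0.47  0.47  2.2   4.63  0.2  -0.09]
102.5 (40, 100)
  0.043 0.56 rot 90 [ 0.91  0.53 -1.26  2.33  4.63  0.2   1.49]
  0.043 0.62 rot 55 [-0.82  0.36  
[... 794 characters left out ...]
.    1.65 -0.    0.95  1.42]
-77.5 (40, -120)
  0.000 0.00 rot 99 [-0.27  0.7  -0.58  1.31  0.51  1.93  2.63]
  0.000 0.00 rot 41 [ 0.05  0.55 -0.7   1.55  0.37  1.18  2.64]
  0.000 0.00 rot 0 [ 0.04  0.61 -0.67  1.65  0.43  1.04  2.59]
  0.000 0.00 rot 45 [-0.09  0.57 -0.45  1.65  0.29  0.99  1.94]
  0.000 0.00 rot 45 [-0.22  0.55 -0.24  1.65  0.15  0.96  1.28]
-77.5 (40, 100)
  0.001 0.02 rot 116 [ 0.8   0.75 -1.4   1.77  0.09  1.    2.86]
  0.000 0.00 rot 39 [ 0.19  0.62 -0.98  1.55  0.53  1.26  2.49]
  0.000 0.00 rot 0 [ 0.17  0.69 -0.94  1.65  0.6   1.12  2.43]
  0.000 0.00 rot 45 [ 0.07  0.62 -0.73  1.65  0.46  1.05  1.77]
  0.000 0.00 rot 45 [-0.05  0.58 -0.51  1.65  0.32  1.    1.12]
```

```bash
python3 -c "
from wp import *
plan(RING+Z*.215,frame(xd(-77.5),-Z))"
```

```text
t 15.05 pos [0.5263 0.1857 0.2675] q [-0.17  0.18 -0.39  2.34  2.04  0.32  2.46] F [ 0.8 -1.  -1.6] open 0.0850 grip 0
[ 0.056, 0.002, 0.104, -0.132, -0.131, 0.315 ]  rows 3.8
[ 0.064, -0.049, 0.086, -0.132, -0.131, 0.315 ]  rows 3.8
[ 0.044, -0.091, 0.060, -0.132, -0.131, 0.315 ]  rows 3.8
```

send_rows(rows=[[[0.06,0,0.1,-0.13,-0.13,0.31],[0.06,0,0.1,-0.13,-0.13,0.31],[0.06,0,0.1,-0.13,-0.13,0.31],[0.06,0,0.1,-0.13,-0.13,0.31],[0.06,0,0.1,-0.13,-0.13,0.31]]])

```text
time_s: 15.55
ee_pos: [0.5435, 0.1907, 0.2611]
orientation: [0.948, -0.122, 0.293, -0.03]
contact_force: [1.3, 0.9, -2.0]
opening: 0.0855
grasp_force: 0.0
```

send_rows(rows=[[[0.06,-0.05,0.09,-0.13,-0.13,0.31],[0.06,-0.05,0.09,-0.13,-0.13,0.31],[0.06,-0.05,0.09,-0.13,-0.13,0.31],[0.06,-0.05,0.09,-0.13,-0.13,0.31],[0.06,-0.05,0.09,-0.13,-0.13,0.31]]])

```text
time_s: 16.05
ee_pos: [0.5625, 0.194, 0.2555]
orientation: [0.912, -0.373, 0.167, -0.016]
contact_force: [1.1, 0.0, 0.2]
opening: 0.0856
grasp_force: 0.0
```

```bash
python3 -c "
from wp import *
import cv2
plan(RING+Z*.215,frame(xd(-77.5),-Z))
i=bot.snapshot('top')[:,:,::-1];j=bot.snapshot('side')[:,:,::-1];cv2.imwrite('pics/t6.png',i);cv2.imwrite('pics/s6.png',j)
cv2.imwrite('pics/p6.png',np.hstack([cv2.resize(i[130:230,120:220],(400,400)),cv2.resize(j[170:320,90:240],(400,400))]))"
```

```text
t 16.05 pos [0.5625 0.194  0.2555] q [ 0.09  0.44 -0.87  1.83  0.77  0.97  2.8 ] F [1.1 0.  0.2] open 0.0856 grip 0
[ 0.022, -0.034, 0.023, -0.076, -0.078, 0.182 ]  rows 2.2
[ 0.014, -0.041, 0.016, -0.076, -0.078, 0.182 ]  rows 2.2
```

View pics/p6.png

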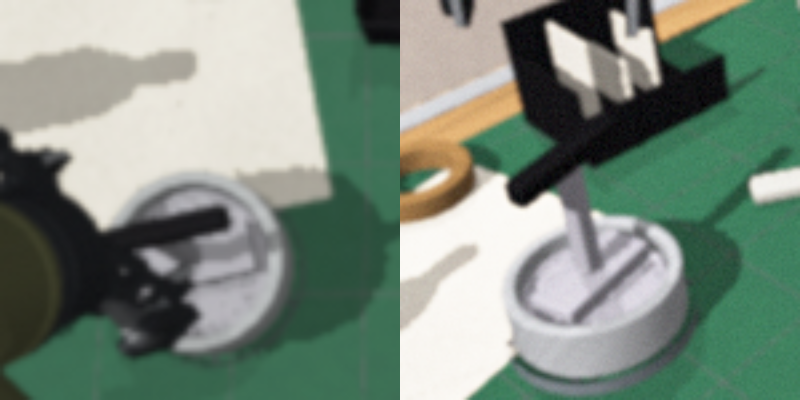

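The side view shows the spanner standing upright in the ring, with the T-bar from (515,185) to about (600,135). I'll finish turning the tool to point down and check the T-bar's end against the prediction.

send_rows(rows=[[[0.02,-0.03,0.02,-0.08,-0.08,0.18],[0.02,-0.03,0.02,-0.08,-0.08,0.18],[0.02,-0.03,0.02,-0.08,-0.08,0.18]]])

```text
time_s: 16.45
ee_pos: [0.5681, 0.1944, 0.2539]
orientation: [0.859, -0.505, 0.083, -0.005]
contact_force: [-0.5, -0.6, -0.2]
opening: 0.0855
grasp_force: 0.0
```

send_rows(rows=[[[0.015,-0.04,0.015,-0.08,-0.08,0.18],[0.015,-0.04,0.015,-0.08,-0.08,0.18],[0.015,-0.04,0.015,-0.08,-0.08,0.18]]])

```text
time_s: 16.75
ee_pos: [0.5747, 0.1946, 0.252]
orientation: [0.782, -0.624, -0.004, 0.006]
contact_force: [0.6, -1.0, 0.5]
opening: 0.0857
grasp_force: 0.0
```

```bash
python3 - <<'E'
from wp import *
import cv2
from h import proj,cast
plan(RING+Z*.215,frame(xd(-77.5),-Z))
plan(RING+Z*(.107+.006),frame(xd(-77.5),-Z),1)
for o in(.045,-.045):
    e=RING+Z*.116+o*xd(-77.5);print("pred end top",proj("top",e).round(1),"side",proj("side",e).round(1))
s6=cv2.cvtColor(cv2.imread("pics/s6.png"),cv2.COLOR_BGR2HSV)
# side crop: left end of bar ~ crop(510,190)-> px
t=cv2.imread("pics/t6.png")
print("seen right end top (176.5,184)",cast("top",(176.5,184),.1535), "vs",(RING+.045*xd(-77.5)).round(3))
i=bot.snapshot('top')[:,:,::-1];j=bot.snapshot('side')[:,:,::-1]
for o in(.045,-.045):
  for b in(-.008,.008):
    e=RING+Z*.116+o*xd(-77.5)+b*xd(12.5)
    j=np.ascontiguousarray(j);cv2.circle(j,tuple(proj("side",e).round().astype(int)),0,(0,0,255),-1)
cv2.imwrite('pics/p7.png',np.hstack([cv2.resize(i[130:230,120:220],(400,400)),cv2.resize(j[170:270,100:200],(400,400),interpolation=cv2.INTER_NEAREST)]))
E
```

```text
t 16.75 pos [0.5747 0.1946 0.252 ] q [ 0.11  0.58 -0.81  1.54  0.43  1.22  2.59] F [ 0.6 -1.   0.5] open 0.0857 grip 0
[ -0.007, -0.011, -0.003, 0.009, -0.000, 0.004 ]  rows 0.1
t 16.75 pos [0.5747 0.1946 0.252 ] q [ 0.11  0.58 -0.81  1.54  0.43  1.22  2.59] F [ 0.6 -1.   0.5] open 0.0857 grip 0
[ -0.007, -0.020, 0.677, 0.009, -0.000, 0.004 ]  rows 2.0
pred end top [176.2 184.1] side [168.9 211.1]
pred end top [139.8 192. ] side [131.3 239.1]
seen right end top (176.5,184) [0.58586973 0.1513703  0.1535    ] vs [0.586 0.152 0.038]
```

View pics/p7.png

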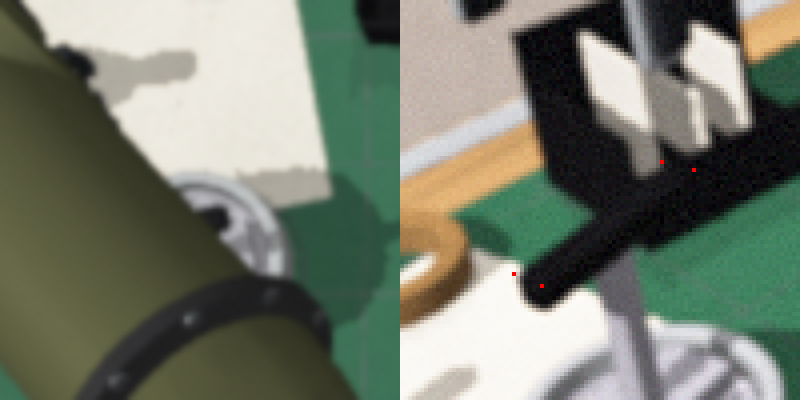

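The T-bar's right end appears at about (176.5,184) in the top view, against a predicted (176.2,184.1), so the bar is where I expected. Next I'll lower the tool and close on it.

send_rows(rows=[[[-0.007,-0.02,0.33,0.01,0,0],[-0.007,-0.02,0.5,0.01,0,0],[-0.007,-0.02,0.6,0.01,0,0],[-0.007,-0.02,0.68,0.01,0,0],[-0.007,-0.02,0.68,0.01,0,0]]])

```text
time_s: 17.35
ee_pos: [0.5747, 0.1975, 0.1501]
orientation: [0.783, -0.622, 0.0, -0.0]
contact_force: [-0.3, -0.4, -0.8]
opening: 0.0855
grasp_force: 0.0
```

send_rows(rows=[[[0,0,0,0,0,0],[0,0,0,0,0,0],[0,0,0,0,0,0],[0,0,0,0,0,0],[0,0,0,0,0,0]]], jaw=0, newtons=60)

```text
time_s: 17.85
ee_pos: [0.5759, 0.1975, 0.1513]
orientation: [0.782, -0.623, 0.001, -0.002]
contact_force: [1.8, 0.3, -0.4]
opening: 0.0152
grasp_force: 58.4
```

send_rows(rows=[[[0,0,0,0,0,0],[0,0,0,0,0,0],[0,0,0,0,0,0]]])

```text
time_s: 18.15
ee_pos: [0.5759, 0.1976, 0.1512]
orientation: [0.782, -0.623, 0.001, -0.001]
contact_force: [1.3, 0.1, 3.1]
opening: 0.015
grasp_force: 59.5
```

```bash
python3 -c "
from wp import *
plan(RING+Z*(.107+.006),frame(xd(-77.5),-Z),1);print(bot.state()['ft_torque'])"
```

```text
t 18.15 pos [0.5759 0.1976 0.1512] q [ 0.08  0.67 -0.76  1.68  0.53  1.    2.5 ] F [1.3 0.1 3.1] open 0.0150 grip 60
[ 0.010, 0.001, 0.004, -0.002, 0.001, 0.005 ]  rows 0.1
[ 0.03699746 -0.33447389  0.0012364 ]
```

send_rows(rows=[[[0,0,0,0,0,0.06],[0,0,0,0,0,0.12],[0,0,0,0,0,0.18],[0,0,0,0,0,0.24],[0,0,0,0,0,0.3]]])

```text
time_s: 18.65
ee_pos: [0.5753, 0.1975, 0.1511]
orientation: [-0.614, 0.789, -0.0, 0.001]
contact_force: [0.6, -0.1, 4.6]
opening: 0.0149
grasp_force: 59.6
```

```bash
cat > st.py <<'E'
from wp import *
s=bot.state();x=Ro.from_quat(s["orientation"]).apply([1,0,0]);az=np.degrees(np.arctan2(x[1],x[0]))
print(s["time_s"],s["ee_pos"].round(4),"turned rad %.3f"%np.radians((-77.5-az+180)%360-180),"F",s["contact_force"].round(1),"M",s["ft_torque"].round(2),s["grasp_force"].round(),s["joint_positions"].round(2))
E
python3 st.py
```

```text
Traceback (most recent call last):
  File "st.py", line 3, in <module>
    print(s["time_s"],s["ee_pos"].round(4),"turned rad %.3f"%np.radians((-77.5-az+180)%360-180),"F",s["contact_force"].round(1),"M",s["ft_torque"].round(2),s["grasp_force"].round(),s["joint_positions"].round(2))
                                                                                                                                                            ^^^^^^^^^^^^^^^^^^^^^^
AttributeError: 'float' object has no attribute 'round'
```

send_rows(rows=[[[0,0,0,0,0,0.05],[0,0,0,0,0,0.1],[0,0,0,0,0,0.15],[0,0,0,0,0,0.2]]])

```text
time_s: 19.05
ee_pos: [0.5755, 0.1977, 0.1511]
orientation: [-0.483, 0.876, 0.0, 0.001]
contact_force: [-0.0, -0.8, 4.2]
opening: 0.0153
grasp_force: 59.5
```

```bash
python3 st.py
```

```text
Traceback (most recent call last):
  File "st.py", line 3, in <module>
    print(s["time_s"],s["ee_pos"].round(4),"turned rad %.3f"%np.radians((-77.5-az+180)%360-180),"F",s["contact_force"].round(1),"M",s["ft_torque"].round(2),s["grasp_force"].round(),s["joint_positions"].round(2))
                                                                                                                                                            ^^^^^^^^^^^^^^^^^^^^^^
AttributeError: 'float' object has no attribute 'round'
```

send_rows(rows=[[[0,0,0,0,0,0.04],[0,0,0,0,0,0.08],[0,0,0,0,0,0.1]]])

```text
time_s: 19.35
ee_pos: [0.5756, 0.1977, 0.1511]
orientation: [-0.413, 0.911, 0.0, 0.001]
contact_force: [1.8, 0.5, 4.7]
opening: 0.0149
grasp_force: 59.6
```

```bash
sed -i 's/s\["grasp_force"\].round()/s["grasp_force"]/' st.py; python3 st.py
```

```text
19.35 [0.5756 0.1977 0.1511] turned rad 0.936 F [1.8 0.5 4.7] M [ 0.09 -0.2   0.22] 59.58720624446869 [-0.07  0.61 -0.5   1.69  0.35  0.93  1.73]
```

send_rows(rows=[[[0,0,0,0,0,0.03],[0,0,0,0,0,0.06],[0,0,0,0,0,0.08]]])

```text
time_s: 19.65
ee_pos: [0.5757, 0.1977, 0.1511]
orientation: [-0.356, 0.935, 0.0, 0.002]
contact_force: [1.0, 0.0, 4.9]
opening: 0.0147
grasp_force: 59.7
```

```bash
python3 st.py
```

```text
19.65 [0.5757 0.1977 0.1511] turned rad 1.062 F [1.  0.  4.9] M [ 0.08 -0.36  0.3 ] 59.67742323875427 [-0.09  0.6  -0.46  1.69  0.32  0.92  1.62]
```

Still about 0.25 N·m, so it hasn't reached the stop. Continuing.

send_rows(rows=[[[0,0,0,0,0,0.03],[0,0,0,0,0,0.06],[0,0,0,0,0,0.08]]])

```text
time_s: 19.95
ee_pos: [0.5758, 0.1976, 0.1511]
orientation: [-0.296, 0.955, 0.0, 0.002]
contact_force: [2.3, 0.4, 4.8]
opening: 0.0149
grasp_force: 59.7
```

```bash
python3 st.py
```

```text
19.95 [0.5758 0.1976 0.1511] turned rad 1.188 F [2.3 0.4 4.8] M [ 0.08 -0.41  0.28] 59.71039295196533 [-0.11  0.6  -0.43  1.69  0.3   0.92  1.52]
```

send_rows(rows=[[[0,0,0,0,0,0.02],[0,0,0,0,0,0.04],[0,0,0,0,0,0.05]]])

```text
time_s: 20.25
ee_pos: [0.5759, 0.1976, 0.1511]
orientation: [-0.259, 0.966, 0.0, 0.002]
contact_force: [2.4, 0.8, 4.9]
opening: 0.0149
grasp_force: 59.7
```

```bash
python3 st.py
```

```text
20.25 [0.5759 0.1976 0.1511] turned rad 1.266 F [2.4 0.8 4.9] M [ 0.02 -0.47  0.29] 59.6780526638031 [-0.12  0.6  -0.41  1.69  0.28  0.91  1.46]
```

send_rows(rows=[[[0,0,0,0,0,0.02],[0,0,0,0,0,0.04],[0,0,0,0,0,0.05]]])

```text
time_s: 20.55
ee_pos: [0.5759, 0.1977, 0.1511]
orientation: [-0.222, 0.975, 0.0, 0.002]
contact_force: [2.3, -0.6, 4.7]
opening: 0.0145
grasp_force: 65.7
```

```bash
python3 st.py
```

```text
20.55 [0.5759 0.1977 0.1511] turned rad 1.342 F [ 2.3 -0.6  4.7] M [-0.02 -0.59  1.48] 65.71072697639465 [-0.13  0.59 -0.38  1.69  0.27  0.91  1.39]
```

send_rows(rows=[[[0,0,0,0,0,0.02],[0,0,0,0,0,0.04],[0,0,0,0,0,0.05]]])

```text
time_s: 20.85
ee_pos: [0.5758, 0.1979, 0.1512]
orientation: [-0.185, 0.983, -0.0, 0.002]
contact_force: [3.4, -0.7, 6.5]
opening: 0.0153
grasp_force: 99.5
```

```bash
python3 st.py
```

```text
20.85 [0.5758 0.1979 0.1512] turned rad 1.416 F [ 3.4 -0.7  6.5] M [-0.14 -0.66  2.98] 99.45488080973519 [-0.15  0.59 -0.36  1.69  0.26  0.91  1.33]
```

The moment jumped to 1.5 and then 3 N·m, so the ring is at its stop. I'll ease the torque off, release and lift away.

send_rows(rows=[[[0,0,0,0,0,-0.03],[0,0,0,0,0,-0.05],[0,0,0,0,0,-0.05]]])

```text
time_s: 21.15
ee_pos: [0.5759, 0.1978, 0.1511]
orientation: [-0.223, 0.975, 0.0, 0.002]
contact_force: [2.6, 0.6, 5.4]
opening: 0.0151
grasp_force: 63.9
```

```bash
python3 st.py
```

```text
21.15 [0.5759 0.1978 0.1511] turned rad 1.340 F [2.6 0.6 5.4] M [-0.02 -0.55  1.34] 63.90081524848938 [-0.13  0.59 -0.38  1.69  0.27  0.91  1.4 ]
```

send_rows(rows=[[[0,0,0,0,0,-0.03],[0,0,0,0,0,-0.04],[0,0,0,0,0,-0.04]]])

```text
time_s: 21.45
ee_pos: [0.5759, 0.1977, 0.1511]
orientation: [-0.251, 0.968, 0.001, 0.002]
contact_force: [2.4, 0.3, 4.9]
opening: 0.015
grasp_force: 59.7
```

```bash
python3 st.py
```

```text
21.45 [0.5759 0.1977 0.1511] turned rad 1.281 F [2.4 0.3 4.9] M [ 0.29 -0.33 -0.03] 59.70660388469696 [-0.12  0.6  -0.4   1.69  0.28  0.91  1.45]
```

send_rows(rows=[[[0,0,0,0,0,0],[0,0,0,0,0,0],[0,0,0,0,0,0],[0,0,0,0,0,0],[0,0,0,0,0,0]]], jaw=1, newtons=20)

```text
time_s: 21.95
ee_pos: [0.5752, 0.1973, 0.1505]
orientation: [-0.251, 0.968, 0.0, 0.001]
contact_force: [0.1, 0.7, 0.7]
opening: 0.0848
grasp_force: 0.0
```

send_rows(rows=[[[0,0,-0.15,0,0,0],[0,0,-0.3,0,0,0],[0,0,-0.5,0,0,0],[0,0,-0.75,0,0,0],[0,0,-0.9,0,0,0]]])

```text
time_s: 22.45
ee_pos: [0.5755, 0.1977, 0.2885]
orientation: [-0.252, 0.968, 0.001, 0.002]
contact_force: [0.1, 0.1, -0.3]
opening: 0.0851
grasp_force: 0.0
```

send_rows(rows=[[[0.5,1,-0.2,0,0,0],[0.5,1,-0.2,0,0,0],[0.5,1,-0.2,0,0,0],[0.5,1,-0.2,0,0,0],[0.5,1,-0.2,0,0,0]]])

```text
time_s: 22.95
ee_pos: [0.4334, 0.2946, 0.3169]
orientation: [-0.255, 0.967, 0.001, 0.002]
contact_force: [0.6, -0.2, 0.8]
opening: 0.0858
grasp_force: 0.0
```

```bash
python3 st.py;python3 -c "
from wp import *
import cv2
i=bot.snapshot('top')[:,:,::-1];j=bot.snapshot('side')[:,:,::-1]
cv2.imwrite('pics/p8.png',np.hstack([cv2.resize(i[130:230,120:220],(400,400)),cv2.resize(j[150:320,90:260],(400,400))]))"
```

```text
22.95 [0.4334 0.2946 0.3169] turned rad 1.274 F [ 0.6 -0.2  0.8] M [-0.02 -0.05  0.02] 0.0 [-0.29  0.32 -0.5   1.66  0.16  1.2   1.26]
```

View pics/p8.png

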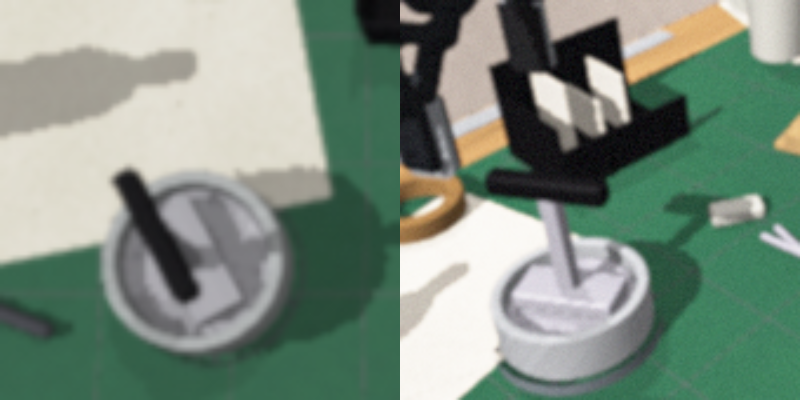

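The spanner stands upright with its foot flush in the ring. In the top crop the T-bar now runs from (128,178) to (187,295), the model is untouched and the arm is clear. Handing in.

```bash
python3 -c "
from cell import bot
print(bot.finish_job())"
```

```text
the job is handed in; nothing more can be done
None
```

I handed the job in at about 23 s: I stood the spanner in the ring and let go while it was loose, then turned the ring clockwise until the torque jumped at its stop and left the spanner standing upright. The pictures show the card model where it was; no verdict came back.

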